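# Refit the sprung roller and run the board to the end stop

### The job

The roller track has lost one roller: take the spare from its rest and fit it into the empty place, pressing its sprung axle pin in so that the roller passes down between the rails, and letting it spring home with an axle end in the bore of each rail. Then push the waiting serving board along the rollers, over the new one, until its front edge is squarely up against the end stop. Roll it, do not lift it, and leave the other things on the bench where they are.

Things in the scene. Friction and masses are not known exactly. Their poses are not given: they have to be found in the camera images.
- track: Roller track: two plywood rails (24 mm thick, 64 mm high) fixed 150 mm apart, with free-turning steel rollers (40 mm thick, 128 mm long) between. Origin on the bench midway between the rails, x across to the far rail, y along the feed, z up. Rail faces at x = -75, +75 mm; rail ends at y = -205, +229. Rollers at y = -150, -75, 0, +150: axes at z = 48, tops at 68. Place y = +75 is empty.
- bore_near (a point): Floor of the empty place's blind bore in the near rail, at track (-85, 75, 48) mm; the bore is 16 mm wide, 10 mm deep, steel-ringed, and opens towards the far rail. Its centre line is at z = 50, 14 mm under the rail top; a seated 12 mm axle end rests on the bore's bottom with its axis at z = 48, which is the height of this point. Axes as the track.
- bore_far (a point): Floor of the like bore in the far rail, at track (85, 75, 48) mm, opening towards the near rail. Same sizes as the near bore. Axes as the track. The roller may be fitted either way round.
- stop_face (a point): End stop: a dark wooden bar across both rails, 24 mm thick, top 90 mm above the bench. The point is the middle of its face towards the rollers, at the height of the roller tops: track (0, 205, 68) mm. Axes as the track.
- rest: Plywood board 150 x 90 x 12 mm, fixed on the bench, with two wooden strips along its x (tops 20 mm above the bench, outer faces 15 mm either side of the middle) in whose groove the spare roller lies. Origin under its middle.
- roller: Spare roller: steel cylinder 40 mm thick, 128 mm long, about 0.35 kg, its axis 38 mm above the bench on the rest. Origin at the cylinder's centre, x along the axis towards the sprung end. Axle ends 12 mm thick with 3 mm tapered noses: a fixed stub 13 mm long at -x, a sprung pin 32 mm long at +x. Seated, its centre is 8 mm off the track's middle towards the stub's rail.
- roller_pin (a joint): How far the sprung pin is pressed into the roller, m: 0 free, 0.003 seated, at most 0.024. It springs back by itself. The force is 4 N free and rises 0.4 N per mm (5 N seated, 12 N at 20 mm).
- stub_tip (a point): Centre of the fixed stub's tip, 77 mm from the roller's centre. Fit the sprung pin in its bore first, stub end high: the stub comes clear inside the other rail's face when the pin, on its bore's floor, is pressed in by 16 mm or more (17 to 20 is comfortable); then level the roller and let it slide back. Axes as the roller.
- pin_tip (a point): Centre of the sprung pin's tip, 96 mm from the roller's centre when free. With the pin's tip at the mouth of its bore, the cylinder and stub clear the top of the other rail if the roller is tilted 15 to 16 degrees, stub end high; the pin still enters at that tilt, and once it is 6 mm in, the tilt may be less (13 degrees). Axes as the roller.
- board: Wooden serving board, about 0.24 kg, lying on the track's first rollers: body 110 mm wide (x), 130 mm long (y), 18 mm thick, with a handle 34 mm wide, 55 mm long, equally thick, at its rear (-y). Origin under the middle of the body; y points ahead in the feed direction, z up. It rolls easily; without the spare roller in place it tips into the gap.
- board_front (a point): Middle of the board's front edge at its underside, 65 mm ahead of its origin. Axes as the board.
- handle_end (a point): Middle of the rear end face of the board's handle, at half thickness (9 mm above its underside), 120 mm behind the board's origin. Axes as the board.
- bowl: Bystander: dark turned wooden bowl 110 mm across, 45 mm high, beyond the track. Origin under its middle.
- spoon: Bystander: wooden spoon 220 mm long lying on the bench.
- tin: Bystander: round aluminium wax tin 72 mm across, 45 mm high, near the robot. Origin under its middle.
- carton: Bystander: closed cardboard carton 90 x 140 x 50 mm, beyond the track. Origin under its middle.
There are look-alikes about, which are no part of the job. Leave any orange look-alike of the board alone.

How it is judged:
On the way:
1. the roller is seated: both axle ends on the floors of their bores (((distance between stub_tip and bore_near below 0.005 m and distance between pin_tip and bore_far below 0.005 m) or (distance between stub_tip and bore_far below 0.005 m and distance between pin_tip and bore_near below 0.005 m))), for 0.3 s.
At the end, for the whole second after the job is handed in: The roller sits in the track with both axle ends within 5 mm of the floors of the two bores (either way round), and the board lies level (within 0.04 rad) on the rollers, its front edge within 7 mm of the end stop, square to the track within 0.1 rad and within 30 mm of its centre line; both at rest (((distance between stub_tip and bore_near below 0.005 m and distance between pin_tip and bore_far below 0.005 m) or (distance between stub_tip and bore_far below 0.005 m and distance between pin_tip and bore_near below 0.005 m)) and y of board_front in the frame of track above 0.198 m and x of board_front in the frame of track between -0.03 and 0.03 m and angle between the x axis of board and the x axis of track, either way round below 0.1 rad and z of board in the frame of track between 0.064 and 0.072 m and angle between board's own z axis and vertical below 0.04 rad and linear speed of each of board, roller below 0.02 m/s); the robot touches nothing.
It fails at once if a bystander (bowl, spoon, tin or carton) is moved more than 30 mm (distance of any of bowl, spoon, tin, carton from where it was at the start of the episode above 0.03 m).
It fails at once if the board is lifted off the rollers (its middle 17 mm or more above them) (z of board in the frame of track above 0.085 m).
It also fails if it takes over 59 s, if anything falls off the work surface, if the arm or the gripper's body presses on something with over 40 N, if the wrist force passes 120 N, or if a joint passes its speed limit or range.

### The arm

A 7-joint arm with a two-finger parallel gripper is mounted at the origin on the work surface. World frame = base frame: x ahead of the robot, y to its left, z up, the work surface at z = 0. Lengths are in m, angles in rad, forces in N, time in s.
With the tool pointing down it reaches from about 0.4 to 0.85 m from the base axis. Payload 10.4 kg.
Tool frame: the origin (TCP) lies on the front face of the gripper's body, between the roots of the fingers; the fingertips stand 73 mm ahead of it and the grasp point (between the pads) lies 54 mm ahead of it; x points along the fingers, y is the direction in which the jaws open and shut, and the axes are right-handed (so a half turn about x gives the same grasp; the last joint's range is limited). The gripper opens to 85 mm and grips with 20 to 120 N. Pads are 22 mm wide; open, the fingers measure 114 mm over their backs; the gripper's body (76 mm by 85 mm) begins 54 mm behind the grasp point. The pads swing forward as they close: fully open they stand 13 mm farther back than shut.
Start: joints at [1.308, 0.332, -0.065, 1.46, 0.022, 1.35, -0.088], TCP at [0.148, -0.607, 0.304] pointing down, gripper open.
Joint ranges: [-2.6, 2.6], [-0.5, 2.12], [-1.47, 1.34], [0.16, 2.42], [-1.27, 4.41], [0.06, 2.06], [-2.6, 2.6]. Speed limits (rad/s): [2.22, 2.22, 2.79, 2.79, 3.14, 3.14, 3.14].

### API

Orientations are given as a unit quaternion [x, y, z, w].
In Python, from workcell import manip gives the robot as it stands. The module is installed in compiled form; this text tells all that it offers.
- The arm moves only by the tool arm_command, never from a script. Its argument "moves" is a list that holds one entry, the list of rows, each a list of 5 numbers: the closure, from 0 (fully open) to 1 (shut), then the shift along the tool's x, y, z in units of 25 mm (1.0 is 25 mm), then the turn about the tool's x in degrees. A call has 1 to 12 rows; each row shifts and turns the commanded pose from where the row before left it, along the tool's axes as they then stand; what a row does not reach is not made up. A row lasts 1/12 s, in which the tool goes at most 41.7 mm and 7.16 degrees, less where a joint would pass 70% of its speed; a pose out of reach is approached as far as the arm can. A call is refused whole if a number of a shift passes 1 or a number of a turn 7.16, either way. A call with a gripper value outside its range is refused whole. The fingers move at their own pace and stop on an object; "force" is the grip in N (left out, the last holds). Time passes only in rows, so rows that do not move let the fingers close. It gives the time, the measured TCP pose, the force and the opening at its end, in the units of the state.
- manip.get_obs(): the state, without advancing time (a new reading comes with each control period).
- manip.camera(name): name is "side" or "top"; returns the picture (480x640x3 uint8, red, green, blue); there is no depth.
- manip.camera_info(name): a dict with "vfov" (degrees; the focal length in pixels is half the picture's height over the tangent of half this angle, whatever the lens; pixels are square), "cx", "cy" (the principal point, pixels), "pose" (4x4, takes a point from camera to world coordinates). Camera axes: x right, y down, z forward; pixel columns grow to the right and rows downward; lengths in m; the calibration is good to about 2 mm. A picture is of the moment at which its call begins. camera_info takes no time and is no camera call.
- manip.hand_in(): hands the job in, once; it reports no verdict.
Trained networks look in the newest picture that a camera, given by its name, has taken for a name from the list of things; names that differ only in an ending like _2 or _b are one class to them, and where a whole thing is asked for, a point or a joint stands for the part that bears it (a point fixed in the world has none). Each returns a list of dicts, best first, with "confidence" (0 to 1); they miss things now and then, are a little off and sometimes report something else, mostly with a low value. They report only what shows in the picture. A call takes as long as a camera call. They do not tell look-alikes from the thing itself.
- manip.regions_of(query, camera): "mask" (480x640 bool, what is visible of it) and "rect" ([left, top, right, bottom] in pixels, round what is visible of it).
- manip.pinpoint(query, camera): "pixel" ([row, column] in pixels: a listed point, or the origin of a listed thing).
The state is a dict: "clock": time; "joint_pos": joint angles; "joint_velocities": joint speeds; "tau": joint torques, N m; "position": TCP position; "ee_rot": TCP orientation; "ft_force": force on the tool from outside, world axes, zero at the start; "torque": the same for the moment, N m; "grip_width": opening from 0.0 (shut) to 1.0 (fully open).
Only numpy, scipy, OpenCV 4.12 (cv2) and the standard library are available. Lean on these libraries where they do the work, as an engineer would, in place of code of your own. Each camera call takes 0.05 s, during which the arm holds its last target.

## Working session

There is one attempt and no reset: what is moved stays moved. The work goes in short steps, Python scripts to look and compute and a tool call to move; the robot and the scene stay as the last step left them, time stands still between calls to the robot, and variables do not carry over. Pictures are saved under pics/ and viewed, and the job is handed in when it is done.

Besides the shell and the picture viewer there is one more tool, called after ">>>" in YAML: its name, and indented under it one key for each argument. arm_command: Moves the arm, as the interface text tells. Its arguments: {"type":"object","properties":{"moves":{"type":"array","items":{"type":"array","items":{"type":"array","items":{"type":"number"}}}},"force":{"type":"number"}},"required":["moves"]}

```bash
mkdir -p pics; python3 - <<'E'
from workcell import manip
import cv2,numpy as np
print(manip.get_obs())
for c in ["side","top"]:
    im=manip.camera(c); cv2.imwrite(f"pics/{c}0.png",im[:,:,::-1]); i=manip.camera_info(c); print(c,i["vfov"],i["cx"],i["cy"]); print(np.round(i["pose"],4), [k for k in i])
E
```

```text
{'clock': 0.0, 'joint_pos': array([ 1.30841536,  0.33287986, -0.06472428,  1.46093376,  0.02160543,
        1.34985043, -0.08850181]), 'joint_velocities': array([ 1.26595378e-04, -1.17748114e-03,  4.25930400e-05, -1.41824055e-03,
       -2.66745959e-04,  2.57158475e-04, -1.10357144e-03]), 'tau': array([ 2.09555088e-03, -6.25444651e+01,  5.05123765e-02, -3.91600049e+01,
        1.63195952e-02,  9.99903772e-03,  4.65485323e-05]), 'position': array([ 0.1483831 , -0.60686652,  0.30311453]), 'ee_rot': array([-0.70195023, -0.08506746,  0.70210775, -0.08410765]), 'ft_force': array([0.49023268, 0.29958136, 0.15612672]), 'torque': array([ 0.03804779, -0.01331495, -0.04327055]), 'grip_width': 1.0019831338367193}
side 44.29333113492058 315.0600838061751 239.00435368332143
[[-0.89   -0.3328  0.3117  0.1539]
 [-0.4556  0.6208 -0.638   0.8248]
 [ 0.0188 -0.7098 -0.7041  0.9982]
 [ 0.      0.      0.      1.    ]] ['vfov', 'cx', 'cy', 'pose']
top 47.26318803283746 322.9112863014555 242.71918650871856
[[ 1.0490e-01 -9.7260e-01  2.0760e-01  2.5570e-01]
 [-9.9450e-01 -1.0250e-01  2.2200e-02 -6.6000e-03]
 [-4.0000e-04 -2.0880e-01 -9.7800e-01  1.4868e+00]
 [ 0.0000e+00  0.0000e+00  0.0000e+00  1.0000e+00]] ['vfov', 'cx', 'cy', 'pose']
```

View pics/side0.png

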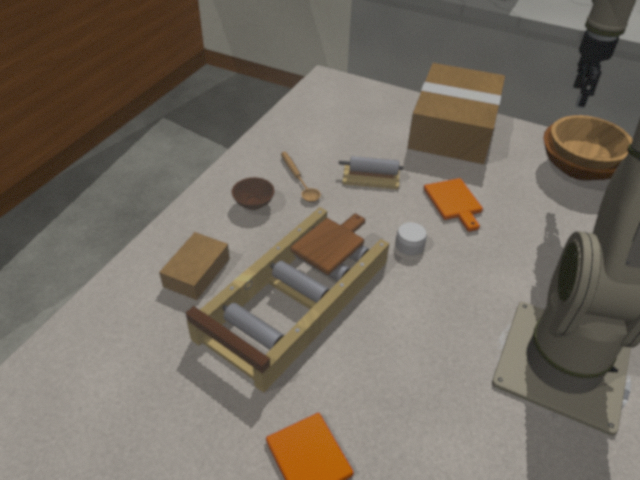

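View pics/top0.png

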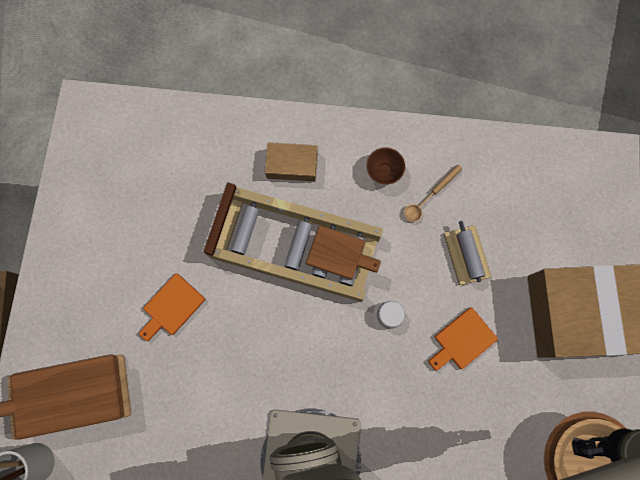

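```bash
cat > h.py <<'E'
import numpy as np,cv2
from scipy.spatial.transform import Rotation as R
import pickle
try:
    from workcell import manip
except Exception: pass
def cam(n):
    i=manip.camera_info(n); f=240/np.tan(np.radians(i["vfov"]/2)); return f,i["cx"],i["cy"],np.array(i["pose"])
CAM={}
def proj(n,P):
    if n not in CAM: CAM[n]=cam(n)
    f,cx,cy,T=CAM[n]; p=(np.asarray(P).reshape(-1,3)-T[:3,3])@T[:3,:3]
    return np.c_[cx+f*p[:,0]/p[:,2],cy+f*p[:,1]/p[:,2]]
def ray(n,u,v,z):
    if n not in CAM: CAM[n]=cam(n)
    f,cx,cy,T=CAM[n]; d=T[:3,:3]@np.array([(u-cx)/f,(v-cy)/f,1]); o=T[:3,3]; return o+d*(z-o[2])/d[2]
def shot(n,name,box=None,s=1):
    im=manip.camera(n)[:,:,::-1].copy(); cv2.imwrite(f"pics/{name}_full.png",im)
    if box:
        l,t,r,b=box; im=cv2.resize(im[t:b,l:r],None,fx=s,fy=s,interpolation=cv2.INTER_CUBIC)
    cv2.imwrite(f"pics/{name}.png",im); return im
E
python3 - <<'E'
from h import *
for c in ["side","top"]:
    for q in ["track","bore_near","bore_far","stop_face","rest","roller","stub_tip","pin_tip","board","board_front","handle_end"]:
        r=manip.pinpoint(q,c); print(c,q,[(np.round(d["pixel"][::-1],1).tolist(),round(d["confidence"],2)) for d in r][:3])
for n,b,nm in [("top",(195,170,395,310),"t1"),("top",(430,205,510,300),"t2"),("side",(180,200,400,385),"s1"),("side",(325,140,415,200),"s2")]:
    im=cv2.imread(f"pics/{n}0.png"); l,t,r,bb=b; s=min(800/(r-l),600/(bb-t)); cv2.imwrite(f"pics/{nm}.png",cv2.resize(im[t:bb,l:r],None,fx=int(s),fy=int(s),interpolation=cv2.INTER_CUBIC)); print(nm,int(s))
print(manip.get_obs()["clock"])
E
```

```text
side track [([300.6, 295.8], 0.82)]
side bore_near [([306.2, 319.7], 0.83)]
side bore_far [([243.4, 283.9], 0.71)]
side stop_face [([229.0, 335.7], 0.84)]
side rest [([372.5, 174.7], 0.86), ([328.3, 248.0], 0.53)]
side roller [([376.0, 165.1], 0.79)]
side stub_tip [([251.5, 200.9], 0.6), ([403.8, 165.8], 0.56)]
side pin_tip [([409.2, 244.4], 0.53), ([338.3, 162.6], 0.52), ([296.4, 181.2], 0.41)]
side board [([448.5, 202.2], 0.87), ([310.1, 462.1], 0.82), ([323.1, 248.3], 0.79)]
side board_front [([308.5, 262.1], 0.86), ([291.3, 427.4], 0.85), ([438.7, 181.4], 0.56)]
side handle_end [([359.2, 215.6], 0.9), ([475.5, 229.8], 0.62), ([373.7, 177.6], 0.62)]
top track [([297.3, 247.4], 0.58)]
top bore_near [([264.7, 268.1], 0.66)]
top bore_far []
top stop_face [([222.5, 220.5], 0.8), ([463.7, 218.2], 0.22)]
top rest [([467.2, 254.7], 0.92)]
top roller [([470.3, 256.4], 0.8)]
top stub_tip [([477.9, 281.9], 0.68)]
top pin_tip [([464.8, 220.1], 0.54)]
top board [([172.6, 304.1], 0.83), ([464.2, 337.1], 0.69), ([333.2, 251.0], 0.63)]
top board_front [([193.7, 285.3], 0.77), ([309.7, 243.7], 0.65), ([484.9, 323.7], 0.56)]
top handle_end [([430.8, 366.5], 0.93), ([142.5, 337.9], 0.87), ([376.1, 264.6], 0.74)]
t1 4
t2 6
s1 3
s2 8
1.2
```

View pics/t1.png

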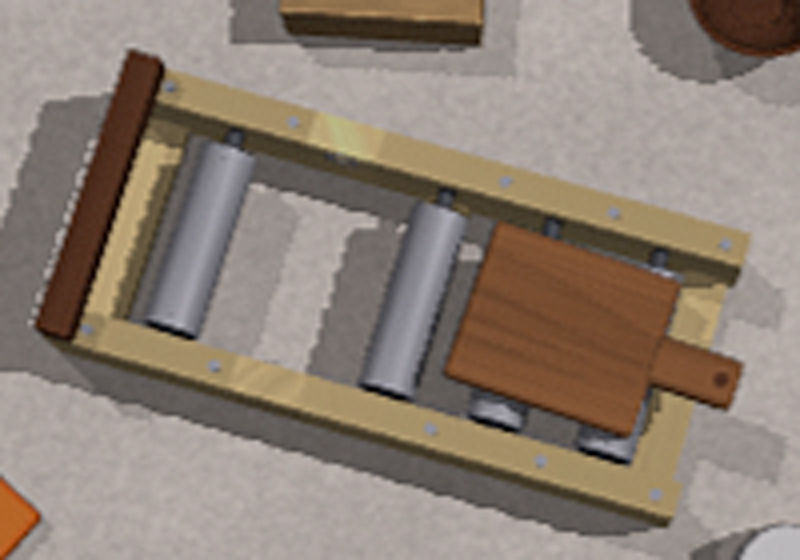

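View pics/t2.png

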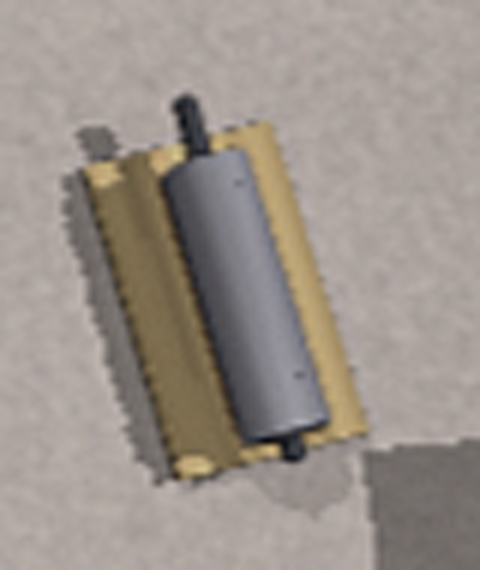

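View pics/s1.png

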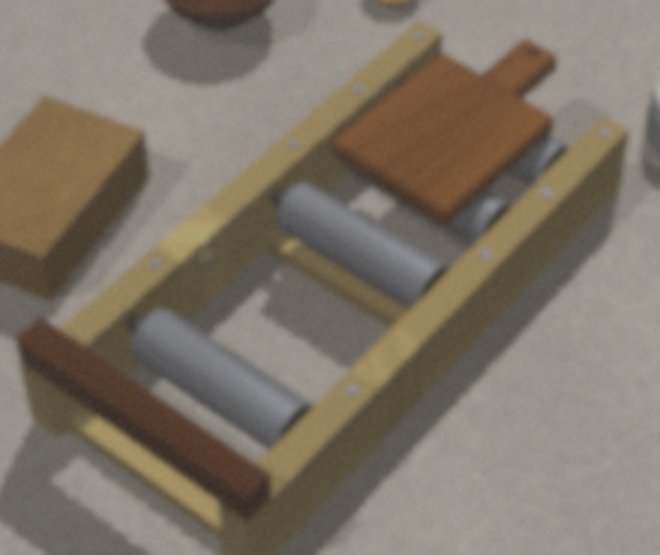

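View pics/s2.png

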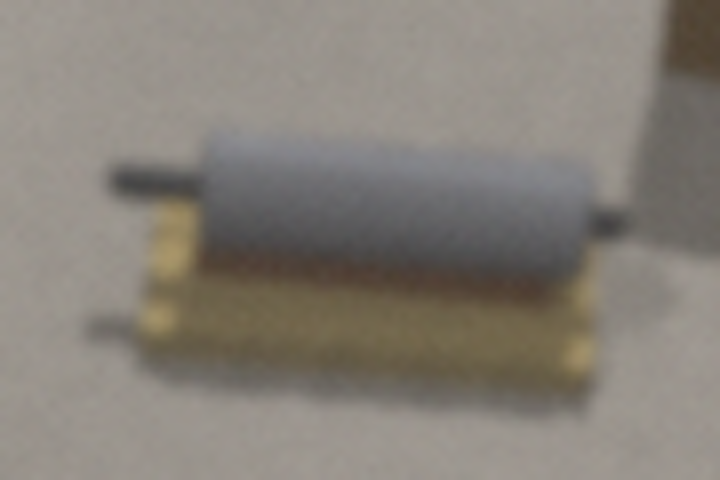

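```bash
cat > fit.py <<'E'
from h import *
from scipy.optimize import least_squares
def fit(corr,x0,bias=True):
    def res(p):
        c,s=np.cos(p[2]),np.sin(p[2]); out=[]
        for n,P,uv in corr:
            P=np.array(P)/1000; W=np.array([p[0]+c*P[0]-s*P[1],p[1]+s*P[0]+c*P[1],P[2]])
            out+=list(proj(n,W)[0]-uv)
        return np.array(out)
    r=least_squares(res,x0,loss="soft_l1"); return r.x,res(r.x).reshape(-1,2)
def W(p,P):
    P=np.asarray(P,float).reshape(-1,3)/1000; c,s=np.cos(p[2]),np.sin(p[2]); return np.c_[p[0]+c*P[:,0]-s*P[:,1],p[1]+s*P[:,0]+c*P[:,1],P[:,2]]
E
python3 - <<'E'
from fit import *
T=[("top",a,b) for a,b in [((99,-205,64),(382.2,229)),((75,-205,64),(380,236.2)),((-99,-205,64),(362,299)),((-75,-205,64),(365.7,290.5)),((99,205,90),(235.5,185.5)),((99,229,90),(227.7,183)),((-99,229,90),(205,251.2)),((-99,205,90),(212.5,253.8))]]
S=[("side",a,b) for a,b in [((-99,-205,64),(388.7,244.3)),((-75,-205,64),(381.7,239.3)),((99,-205,64),(319.3,207.3)),((75,-205,64),(327,212.7)),((-99,205,90),(269.7,360)),((99,229,90),(187.3,311.7)),((99,205,90),(193.3,306))]]
x0=[0.6,0,0.2]
for c in (T,S,T+S):
    x,r=fit(c,x0); print(np.round(x,4)); print(np.round(r,1).tolist())
# roller: ends of pin (96), stub (-77), cylinder ends; axis z=38; from crops t2 (scale6 off 430,205), s2(8 off 325,140)
RT=[("top",a,b) for a,b in [((96,0,38),(430+184/6,205+98/6)),((-77,0,38),(430+293/6,205+455/6))]]
RS=[("side",a,b) for a,b in [((96,0,38),(325+110/8,140+180/8)),((-77,0,38),(325+630/8,140+221/8))]]
for c in (RT,RS,RT+RS):
    x,r=fit(c,[0.55,-0.3,0.2]); print(np.round(x,4)); print(np.round(r,1).tolist())
E
```

```text
[ 0.5528  0.0896 -0.1788]
[[0.9, -0.7], [0.8, 0.5], [1.4, 0.5], [0.2, 0.2], [-0.0, -1.4], [-0.8, -1.3], [-2.1, 0.5], [-0.9, 0.4]]
[ 0.5467  0.0968 -0.1827]
[[1.4, -0.3], [-0.6, -0.0], [0.4, -0.2], [0.8, -1.4], [0.3, -0.4], [-3.5, 2.1], [-0.4, 0.2]]
[ 0.5502  0.0919 -0.18  ]
[[-0.0, 0.2], [-0.2, 1.5], [0.4, 1.5], [-0.9, 1.2], [-1.0, -0.6], [-1.7, -0.5], [-3.2, 1.2], [-1.9, 1.2], [0.6, -2.3], [-1.4, -2.0], [-0.2, -1.9], [0.1, -3.1], [0.3, -3.2], [-3.3, -0.1], [-0.3, -2.0]]
[ 0.574  -0.3719  0.3406]
[[-0.2, -0.9], [0.2, 0.9]]
[ 0.5659 -0.3671  0.3691]
[[-0.1, -0.0], [0.1, -0.0]]
[ 0.5696 -0.3713  0.3398]
[[-0.4, 0.6], [-0.2, 2.5], [-0.6, -1.9], [-0.7, -0.8]]
```

```bash
python3 - <<'E'
from h import *
for c in ["side","top"]:
    im=cv2.imread(f"pics/{c}0.png"); g=cv2.GaussianBlur(cv2.cvtColor(im,cv2.COLOR_BGR2GRAY),(0,0),1.5).astype(float)
    if c=="top":
        pts=[]
        for x in range(70,640,40):
            col=g[60:150,x]; d=np.diff(col); k=np.argmax(d); pts.append((x,60+k+.5))
    else:
        pts=[]
        for y in range(90,420,25):
            row=g[y,0:320]; d=np.diff(row); 
            xl=int(318+(y-70)*(-318/370)); a=max(0,xl-25); k=np.argmax(d[a:xl+25]); pts.append((a+k+.5,y))
    print(c,pts)
E
```

```text
side [(np.float64(290.5), 90), (np.float64(262.5), 115), (np.float64(236.5), 140), (np.float64(211.5), 165), (np.float64(189.5), 190), (np.float64(170.5), 215), (np.float64(167.5), 240), (np.float64(128.5), 265), (np.float64(117.5), 290), (np.float64(82.5), 315), (np.float64(60.5), 340), (np.float64(45.5), 365), (np.float64(18.5), 390), (np.float64(4.5), 415)]
top [(70, np.float64(79.5)), (110, np.float64(83.5)), (150, np.float64(87.5)), (190, np.float64(91.5)), (230, np.float64(94.5)), (270, np.float64(98.5)), (310, np.float64(102.5)), (350, np.float64(106.5)), (390, np.float64(110.5)), (430, np.float64(114.5)), (470, np.float64(118.5)), (510, np.float64(122.5)), (550, np.float64(125.5)), (590, np.float64(129.5)), (630, np.float64(133.5))]
```

```bash
python3 - <<'E'
from h import *
from scipy.optimize import least_squares
im=cv2.imread("pics/side0.png"); g=cv2.GaussianBlur(cv2.cvtColor(im,cv2.COLOR_BGR2GRAY),(0,0),1.2).astype(float)
# edge points along table edge via robust line-guided search
pts=[]
f,cx,cy,T=cam("side")
for y in range(80,430,6):
    guess=np.interp(y,[70,90,165,240,315,390,415],[312,290.5,211.5,145,82.5,21,3]); a=int(guess)-7
    if a<0: continue
    d=np.diff(g[y,a:a+15]); k=np.argmax(d); pts.append((a+k+.5,y))
pts=np.array(pts); 
def und(p,mode,k=0):
    q=(p-[cx,cy])/f; r=np.linalg.norm(q,axis=1,keepdims=True)
    if mode=="eq": return q*np.tan(r)/r
    if mode=="k": return q*(1+k*r**2)   # undistorted from distorted
    return q
def line(q):
    c=np.median(q,0); 
    h=least_squares(lambda x:q[:,0]*np.cos(x[0])+q[:,1]*np.sin(x[0])-x[1],[0.8,-.3],loss="soft_l1",f_scale=.002); return h.cost,h.fun*f
for m,k in [("p",0),("eq",0)]+[("k",k) for k in (0.1,.2,.3,.4,.5,.6)]:
    c,r=line(und(pts,m,k)); print(m,k,c*1e6,np.round(np.median(abs(r)),2), np.round(r[::6],1))
E
```

```text
p 0 477.2992144931038 3.07 [ 7.9  3.5 -0.  -5.1 -5.7  1.2 -2.4 -1.5  0.9  5.5]
eq 0 298.98828047626114 2.04 [ 3.4  1.6 -0.1 -4.1 -4.1  3.3 -1.1 -1.2 -0.3  2.7]
k 0.1 424.7486652503454 2.66 [ 6.7  3.  -0.  -4.8 -5.3  1.7 -2.1 -1.5  0.5  4.8]
k 0.2 377.499189534586 2.28 [ 5.5  2.5 -0.  -4.5 -4.8  2.3 -1.8 -1.4  0.2  4.2]
k 0.3 335.6906094075324 2.44 [ 4.3  2.  -0.1 -4.3 -4.4  2.8 -1.5 -1.4 -0.   3.7]
k 0.4 299.52649394287295 2.27 [ 3.2  1.6 -0.  -4.  -4.1  3.3 -1.2 -1.4 -0.3  3.2]
k 0.5 268.95704993481644 1.84 [ 2.2  1.2  0.  -3.7 -3.7  3.8 -1.  -1.4 -0.6  2.7]
k 0.6 243.90870407643897 1.4 [ 1.3  0.9  0.1 -3.4 -3.3  4.2 -0.7 -1.4 -0.9  2.2]
```

```bash
python3 - <<'E'
from h import *
from scipy.optimize import least_squares
im=cv2.imread("pics/side0.png"); g=cv2.GaussianBlur(cv2.cvtColor(im,cv2.COLOR_BGR2GRAY),(0,0),2).astype(float)
f,cx,cy,T=cam("side")
pts=[]
# midlevel crossing table brightness: scan from the table (right) leftwards
for y in range(85,400,5):
    guess=np.interp(y,[70,90,115,165,265,315,340,390],[312,290.5,262.5,211.5,128.5,82.5,60.5,18.5])
    a=int(max(guess-22,0)); b=int(guess+22); row=g[y,a:b]; hi=g[y,b:b+10].mean(); lo=np.percentile(row,10); 
    m=(hi+lo)/2; idx=np.where(row<m)[0]
    if len(idx): pts.append((a+idx.max()+.5,y,lo,hi))
pts=np.array(pts); print(pts[::3].round(0).tolist())
np.save("edge.npy",pts[:,:2])
crop=im[70:420,0:320].copy()
for u,v in pts[:,:2]: cv2.circle(crop,(int(u),int(v)-70),1,(0,0,255),-1)
cv2.imwrite("pics/edge.png",cv2.resize(crop,None,fx=1.7,fy=1.7))
E
```

```text
[[296.0, 85.0, 65.0, 151.0], [278.0, 100.0, 76.0, 150.0], [264.0, 115.0, 73.0, 149.0], [248.0, 130.0, 75.0, 150.0], [232.0, 145.0, 90.0, 149.0], [216.0, 160.0, 110.0, 152.0], [200.0, 175.0, 116.0, 151.0], [184.0, 190.0, 110.0, 148.0], [168.0, 205.0, 109.0, 149.0], [154.0, 220.0, 104.0, 152.0], [138.0, 235.0, 116.0, 149.0], [124.0, 250.0, 134.0, 150.0], [112.0, 265.0, 148.0, 151.0], [114.0, 280.0, 148.0, 152.0], [120.0, 295.0, 149.0, 151.0], [102.0, 310.0, 148.0, 149.0], [78.0, 325.0, 148.0, 150.0], [72.0, 340.0, 148.0, 151.0], [38.0, 355.0, 148.0, 150.0], [54.0, 370.0, 147.0, 150.0], [44.0, 385.0, 147.0, 147.0]]
```

View pics/edge.png

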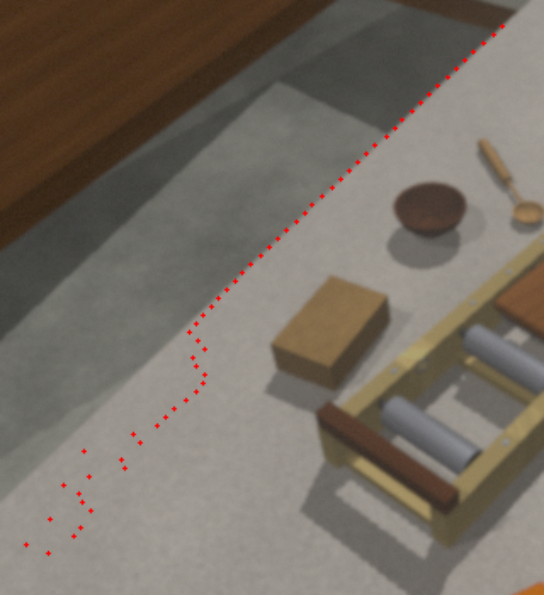

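```bash
cat > ov.py <<'E'
from fit import *
def box(x0,x1,y0,y1,z0,z1): 
    c=[(x,y,z) for x in(x0,x1) for y in (y0,y1) for z in (z0,z1)]
    return [(c[i],c[j]) for i in range(8) for j in range(i+1,8) if sum(a!=b for a,b in zip(c[i],c[j]))==1]
def cyl(x0,x1,y,z,r,n=16):
    L=[]
    for x in (x0,x1):
        P=[(x,y+r*np.cos(t),z+r*np.sin(t)) for t in np.linspace(0,2*np.pi,n+1)]; L+=list(zip(P[:-1],P[1:]))
    L+=[((x0,y,z+r),(x1,y,z+r)),((x0,y-r,z),(x1,y-r,z)),((x0,y+r,z),(x1,y+r,z))]
    return L
TRACK=box(75,99,-205,229,0,64)+box(-99,-75,-205,229,0,64)+box(-99,99,205,229,64,90)
for yy in (-150,-75,0,150): TRACK+=cyl(-64,64,yy,48,20)
ROLL=cyl(-64,64,0,38,20)+cyl(-77,-64,0,38,6)+cyl(64,96,0,38,6)
REST=box(-75,75,-45,45,0,12)
def draw(src,n,items,b,s,out,lw=1):
    im=cv2.imread(src); l,t,r,bb=b; im=cv2.resize(im[t:bb,l:r],None,fx=s,fy=s,interpolation=cv2.INTER_CUBIC)
    for p,L,col in items:
        for a,c in L:
            q=(proj(n,W(p,[a,c]))+.5-[l,t])*s
            cv2.line(im,tuple(int(v) for v in q[0]),tuple(int(v) for v in q[1]),col,lw,cv2.LINE_AA)
    cv2.imwrite(out,im)
E
python3 - <<'E'
from ov import *
draw("pics/top0.png","top",[([.5528,.0896,-.1788],TRACK,(255,255,0))],(195,170,395,310),4,"pics/ot.png")
draw("pics/side0.png","side",[([.5467,.0968,-.1827],TRACK,(255,255,0))],(180,200,400,390),3,"pics/os.png")
E
```

```text
(no output)
```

View pics/ot.png

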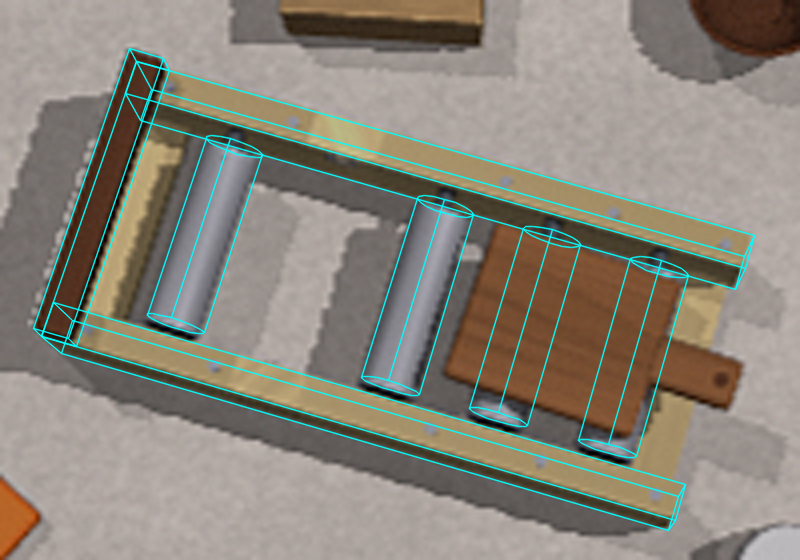

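View pics/os.png

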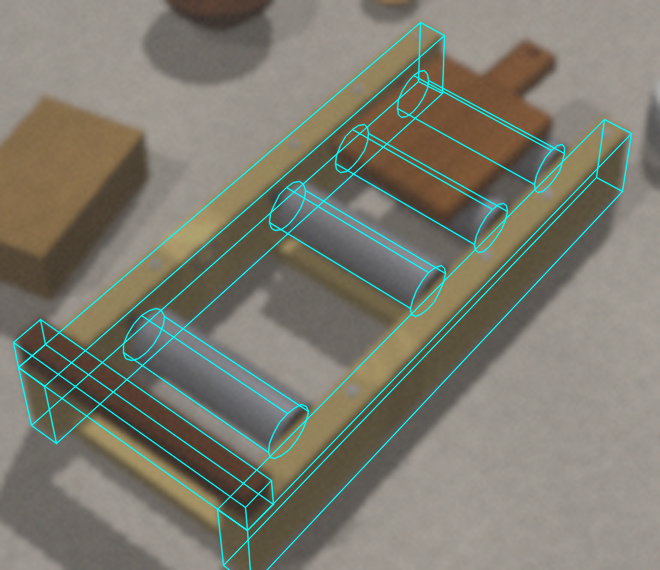

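```bash
python3 - <<'E'
from fit import *
o=manip.get_obs(); M=R.from_quat(o["ee_rot"]).as_matrix(); print(M.round(4)); print(R.from_quat(o["ee_rot"]).as_matrix()[:,0])
for uv in [(530,270),(549,357),(636,355)]: print("boxtop px",uv,[ray("top",*uv,z)[:2].round(3).tolist() for z in (0,.1,.15,.2)])
for uv in [(425,88),(498,105),(429,66),(503,75),(411,150),(489,163)]: print("side",uv,[ray("side",*uv,z)[:2].round(3).tolist() for z in (0,.1,.15,.2)])
E
```

```text
[[ 1.000e-04  2.376e-01 -9.714e-01]
 [-1.000e-04 -9.714e-01 -2.376e-01]
 [-1.000e+00  1.000e-04 -0.000e+00]]
[ 5.70361956e-05 -8.38652299e-05 -9.99999995e-01]
boxtop px (530, 270) [[0.555, -0.545], [0.535, -0.509], [0.525, -0.491], [0.515, -0.473]]
boxtop px (549, 357) [[0.326, -0.602], [0.321, -0.562], [0.319, -0.542], [0.316, -0.522]]
boxtop px (636, 355) [[0.355, -0.831], [0.349, -0.776], [0.345, -0.748], [0.342, -0.72]]
side (425, 88) [[0.598, -0.872], [0.554, -0.702], [0.532, -0.617], [0.509, -0.532]]
side (498, 105) [[0.361, -0.886], [0.34, -0.715], [0.33, -0.629], [0.319, -0.543]]
side (429, 66) [[0.635, -1.017], [0.587, -0.832], [0.563, -0.74], [0.539, -0.648]]
side (503, 75) [[0.394, -1.081], [0.37, -0.89], [0.358, -0.794], [0.346, -0.699]]
side (411, 150) [[0.519, -0.529], [0.482, -0.394], [0.464, -0.326], [0.446, -0.258]]
side (489, 163) [[0.305, -0.577], [0.29, -0.436], [0.283, -0.366], [0.275, -0.296]]
```

>>> arm_command:
  moves:
    - [[0,-0.9,-0.1,-0.5,0],[0,-0.9,-0.28,-0.9,0],[0,-0.6,-0.28,-1,0],[0,0,-0.28,-1,0],[0,0,-0.28,-1,0],[0,0,-0.28,-1,0],[0,0,-0.28,-1,0],[0,0,-0.28,-1,0],[0,0,-0.28,-1,0],[0,0,-0.28,-1,0],[0,0,-0.28,-1,0],[0,0,-0.28,-1,0]]

```text
clock: 2.2
position: [0.4074, -0.4615, 0.3641]
ee_rot: [0.702, 0.084, -0.702, 0.085]
ft_force: [0.5, 0.1, 0.1]
grip_width: 0.998
```

>>> arm_command:
  moves:
    - [[0,0,-0.28,-1,0],[0,0,-0.28,-1,0],[0,0,-0.28,-1,0],[0,0,-0.28,-1,0],[0,0,-0.28,-1,0],[0,0,-0.28,-1,0],[0,0.6,-0.28,-1,0],[0,1,0,0,-6.3],[0,1,0,0,0],[0,1,0,0,0],[0,1,0,0,0],[0,1,0,0,0]]

```text
clock: 3.2
position: [0.5647, -0.373, 0.2228]
ee_rot: [0.696, 0.123, -0.696, 0.123]
ft_force: [-0.0, 0.0, -0.5]
grip_width: 1.0
```

```bash
python3 - <<'E'
from h import *
o=manip.get_obs(); print(o["clock"],o["position"]); M=R.from_quat(o["ee_rot"]).as_matrix(); print(M.round(3))
shot("top","ta",(420,190,540,300),6); shot("side","sa",(310,40,450,210),4)
t=o["position"]+M[:,0]*.073
for n in("top","side"): print(n,proj(n,[o["position"],t]).round(1).tolist())
E
```

```text
3.2 [ 0.56469355 -0.37304509  0.22277441]
[[ 0.     0.343 -0.939]
 [-0.    -0.939 -0.343]
 [-1.     0.    -0.   ]]
top [[491.6, 243.2], [482.8, 249.3]]
side [[382.9, 103.7], [380.1, 128.9]]
```

View pics/ta.png

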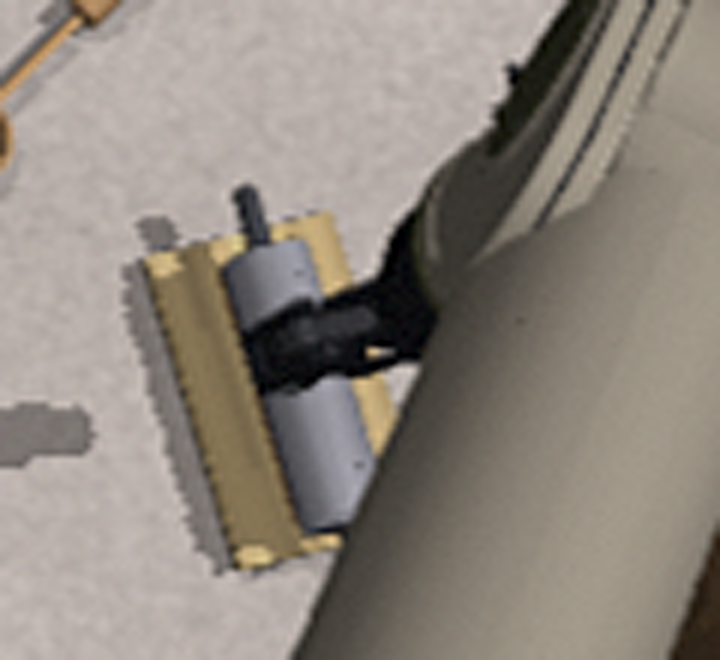

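View pics/sa.png

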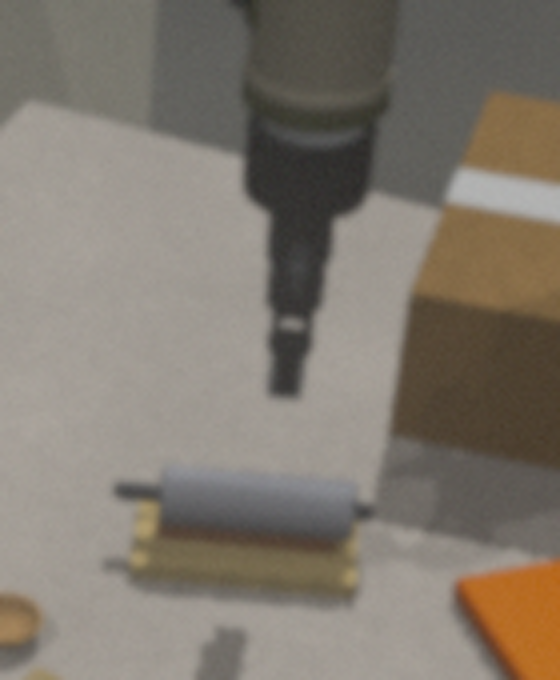

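```bash
python3 - <<'E'
from h import *
o=manip.get_obs(); p=o["position"]; M=R.from_quat(o["ee_rot"]).as_matrix()
for a in (.054,.06,.073):
  for l in (-.057,-.0425,.0425,.057):
    P=p+M@[a,l,0]; print(a,l,"side",proj("side",P).round(1).tolist(),"top",proj("top",P).round(1).tolist())
for c in ("side","top"): print(proj(c,[[.57+.0,-.371,.038]]))
E
```

```text
0.054 -0.057 side [[380.2, 137.1]] top [[461.9, 254.3]]
0.054 -0.0425 side [[380.5, 133.7]] top [[467.6, 252.9]]
0.054 0.0425 side [[381.9, 114.9]] top [[500.6, 244.7]]
0.054 0.057 side [[382.2, 111.8]] top [[506.2, 243.3]]
0.06 -0.057 side [[380.0, 139.1]] top [[461.3, 254.7]]
0.06 -0.0425 side [[380.3, 135.8]] top [[466.9, 253.3]]
0.06 0.0425 side [[381.7, 116.9]] top [[499.8, 245.2]]
0.06 0.057 side [[382.0, 113.8]] top [[505.4, 243.8]]
0.073 -0.057 side [[379.5, 143.5]] top [[460.0, 255.8]]
0.073 -0.0425 side [[379.8, 140.2]] top [[465.6, 254.4]]
0.073 0.0425 side [[381.3, 121.2]] top [[498.1, 246.3]]
0.073 0.057 side [[381.5, 118.2]] top [[503.7, 244.9]]
[[373.86137358 164.08136333]]
[[470.2416657  255.46279359]]
```

>>> arm_command:
  moves:
    - [[0,1,0,0,0],[0,1,0,0,0],[0,1,0,0,0],[0,1,0,0,0],[0,0.8,0,0,0],[0,0.4,0,0,0],[0.3,0,0,0,0],[0.6,0,0,0,0],[0.8,0,0,0,0],[0.9,0,0,0,0],[1,0,0,0,0],[1,0,0,0,0]]
  force: 30

```text
clock: 4.3
position: [0.5656, -0.3731, 0.0962]
ee_rot: [0.697, 0.123, -0.696, 0.124]
ft_force: [-2.2, 2.9, 7.1]
grip_width: 0.455
```

```bash
python3 - <<'E'
from h import *
o=manip.get_obs(); print(o["clock"],o["position"],o["grip_width"],o["ft_force"],o["torque"])
shot("top","tb",(420,190,540,300),6); shot("side","sb",(310,80,450,220),4)
E
```

```text
4.3 [ 0.56555038 -0.37309101  0.09621052] 0.45493365795387114 [-2.19666812  2.91089203  7.09280172] [ 0.55101035  0.63044836 -0.04067467]
```

View pics/sb.png

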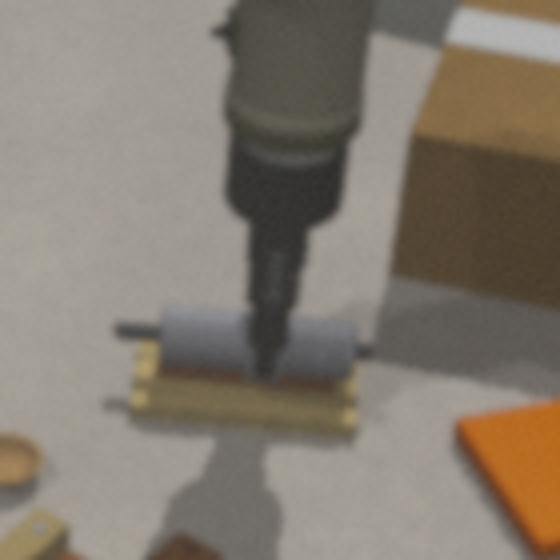

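View pics/tb.png

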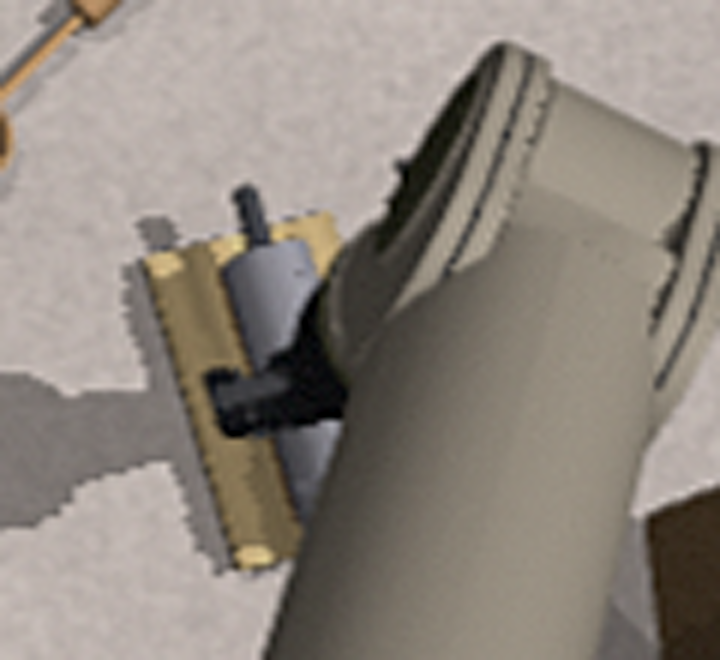

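>>> arm_command:
  moves:
    - [[1,-0.3,0,0,0],[1,-0.9,0,0,0],[1,-1,0,0,0],[1,-1,0,0,6.07],[1,-1,0,0,6.07],[1,-1,0,0,6.07],[1,-1,0,0,6.07],[1,0,0,0,6.07],[1,0,-0.6,0.15,0],[1,0,-1,0.25,0],[1,0,-1,0.25,0],[1,0,-1,0.25,0]]
  force: 50

```text
clock: 5.4
position: [0.5584, -0.2794, 0.2496]
ee_rot: [0.704, -0.064, -0.704, -0.064]
ft_force: [-0.0, 0.3, -3.5]
grip_width: 0.447
```

```bash
python3 - <<'E'
from h import *
o=manip.get_obs(); print(o["clock"],o["position"],o["grip_width"],o["ft_force"],o["torque"]); M=R.from_quat(o["ee_rot"]).as_matrix(); print(M.round(4))
shot("side","sc",(270,20,430,180),4)
E
```

```text
5.4 [ 0.558387   -0.27941075  0.24964866] 0.44730461103341435 [-2.65214228e-03  3.09209142e-01 -3.52630183e+00] [0.07889346 0.00486839 0.01597076]
[[ 4.000e-04 -1.793e-01 -9.838e-01]
 [-2.000e-04 -9.838e-01  1.793e-01]
 [-1.000e+00  2.000e-04 -4.000e-04]]
```

View pics/sc.png

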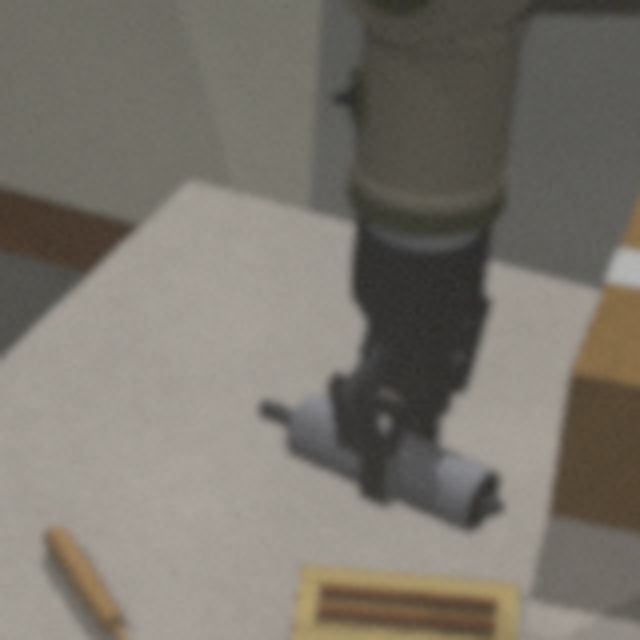

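>>> arm_command:
  moves:
    - [[1,0,-1,0.25,0],[1,0,-1,0.25,0],[1,0,-1,0.25,0],[1,0,-1,0.25,0],[1,0,-1,0.25,0],[1,0,-1,0.25,0],[1,0,-1,0.25,0],[1,0,-1,0.25,0],[1,0,-1,0.25,0],[1,0,-1,0.25,0],[1,0,-1,0.25,0],[1,0,-1,0.25,0]]

```text
clock: 6.45
position: [0.5384, 0.0292, 0.2498]
ee_rot: [0.705, -0.064, -0.704, -0.063]
ft_force: [-0.2, -0.7, -2.8]
grip_width: 0.451
```

>>> arm_command:
  moves:
    - [[1,0,-1,0.25,0],[1,0.4,-1,0.25,0],[1,0.8,-1,0.25,0],[1,0.8,-1,0.25,0],[1,0.8,-1,0.25,0],[1,0.5,-0.5,0.15,0],[1,0,0,0,0]]

```text
clock: 7.03
position: [0.5266, 0.1731, 0.1644]
ee_rot: [-0.703, 0.062, 0.706, 0.062]
ft_force: [-1.3, -0.2, -3.5]
grip_width: 0.447
```

```bash
python3 - <<'E'
from h import *
o=manip.get_obs(); print(o["clock"],o["position"],o["grip_width"],o["ft_force"],o["torque"])
shot("side","sd",(170,180,400,380),3); shot("top","td",(195,170,395,310),4)
E
```

```text
7.0333 [0.52660226 0.17306201 0.16435993] 0.4473019761562116 [-1.25805179 -0.19599348 -3.52666785] [-0.00850017  0.11721495  0.00547328]
```

View pics/sd.png

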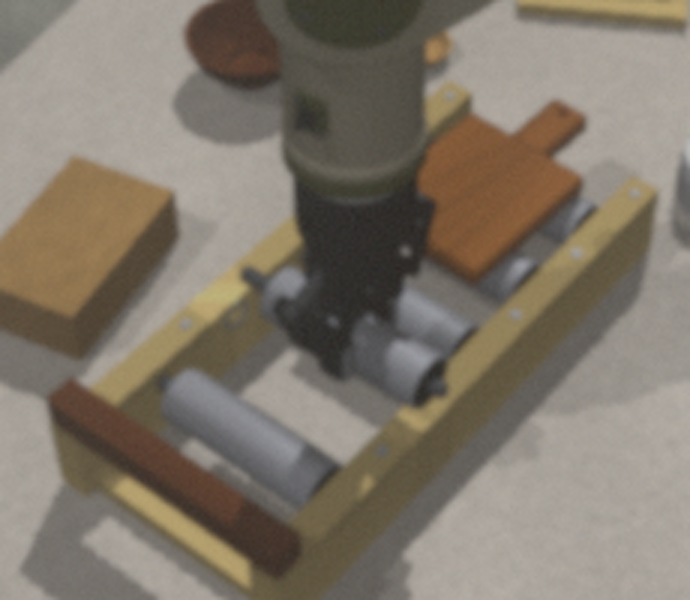

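View pics/td.png

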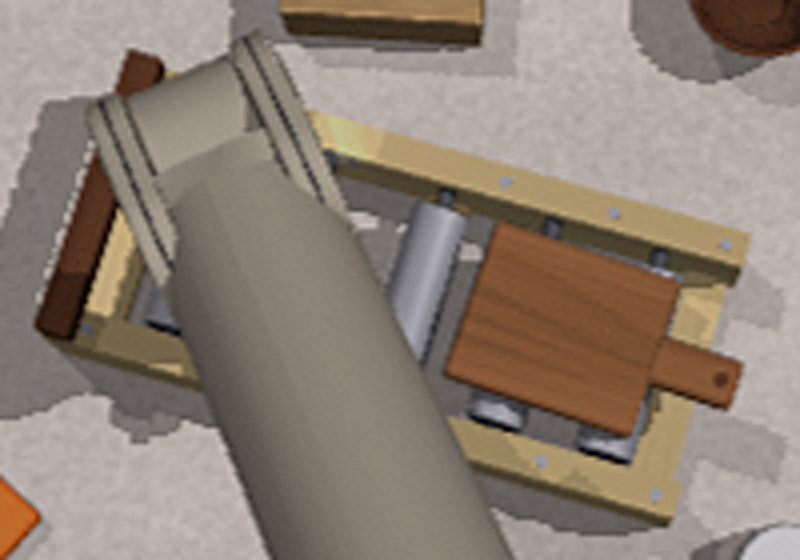

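```bash
python3 - <<'E'
from ov import *
o=manip.get_obs(); p=o["position"]; M=R.from_quat(o["ee_rot"]).as_matrix(); ax=-M[:,2]
yaw=np.arctan2(ax[1],ax[0]); c=p+ax*.007; z=p[2]-.058
pr=[c[0],c[1],yaw]; print(pr,z)
def shift(L,dz): return [((a[0],a[1],a[2]+dz),(b[0],b[1],b[2]+dz)) for a,b in L]
draw("pics/sd_full.png","side",[(pr,shift(ROLL,z*1000-38),(255,255,0))],(230,240,350,330),6,"pics/se.png")
tp=[.552,.0915,-.18]
E
```

```text
[np.float64(0.5356830715134829), np.float64(0.16839736248063725), np.float64(-0.17894056798133878)] 0.10871748718292512
```

View pics/se.png

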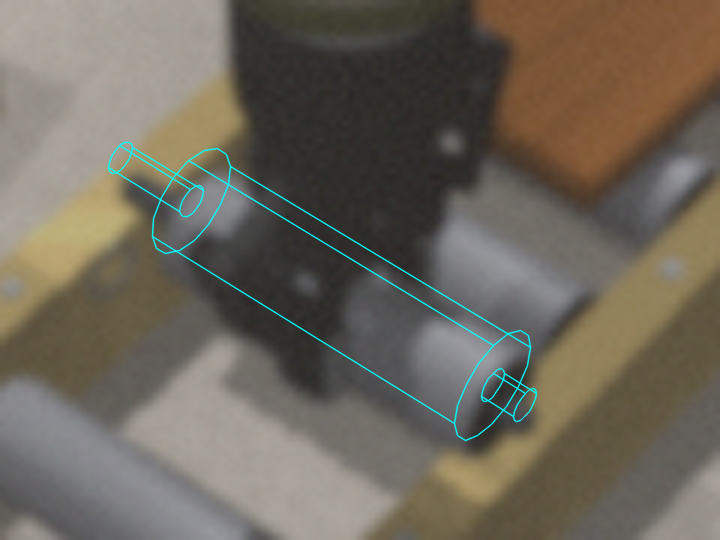

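```bash
python3 - <<'E'
from ov import *
print(proj("side",[.5722,-.3707,.038])-proj("side",[.5659,-.3671,.038]), manip.get_obs()["position"],manip.get_obs()["clock"])
S=[("side",a,b) for a,b in [((-99,-205,64),(388.7,244.3)),((-75,-205,64),(381.7,239.3)),((99,-205,64),(319.3,207.3)),((75,-205,64),(327,212.7)),((-99,205,90),(269.7,360)),((99,205,90),(193.3,306))]]
for d in [(0,0),(.7,3.5),(.7,4.5),(1,3)]:
    x,r=fit([(n,a,(b[0]-d[0],b[1]-d[1])) for n,a,b in S],[.55,.09,-.18]); print(d,x.round(4),r.round(1).tolist())
E
```

```text
[[-1.65250851 -1.42765836]] [0.52879484 0.16964327 0.16671749] 7.1333
(0, 0) [ 0.5469  0.0977 -0.1817] [[1.1, -0.1], [-0.9, 0.2], [0.1, -0.0], [0.5, -1.2], [0.1, -0.1], [-0.7, 0.5]]
(0.7, 3.5) [ 0.5529  0.0899 -0.1804] [[0.6, 0.2], [-1.4, 0.5], [-0.1, 0.8], [0.2, -0.5], [0.3, -1.1], [-0.1, 0.2]]
(0.7, 4.5) [ 0.5543  0.0873 -0.1804] [[0.4, 0.3], [-1.5, 0.6], [-0.2, 0.9], [0.2, -0.3], [0.3, -1.4], [0.1, 0.1]]
(1, 3) [ 0.5528  0.0914 -0.1801] [[0.7, 0.1], [-1.3, 0.5], [-0.1, 0.6], [0.3, -0.6], [0.2, -0.9], [-0.2, 0.3]]
```

```bash
python3 - <<'E'
from ov import *
print(manip.get_obs()["position"])
shot("side","sf0"); 
o=manip.get_obs(); p=o["position"];print(p); M=R.from_quat(o["ee_rot"]).as_matrix(); ax=-M[:,2]
yaw=np.arctan2(ax[1],ax[0]); c=p+ax*.007; z=p[2]-.058
pr=[c[0],c[1],yaw]; print(pr,z)
def shift(L,dz): return [((a[0],a[1],a[2]+dz),(b[0],b[1],b[2]+dz)) for a,b in L]
draw("pics/sf0.png","side",[(pr,shift(ROLL,z*1000-38),(255,255,0))],(230,240,350,330),6,"pics/sf.png")
E
```

```text
[0.52879484 0.16964327 0.16671749]
[0.52940561 0.16884794 0.16727189]
[np.float64(0.5362917576933679), np.float64(0.16759058875911706), np.float64(-0.18060146569490607)] 0.10927188791915501
```

View pics/sf.png

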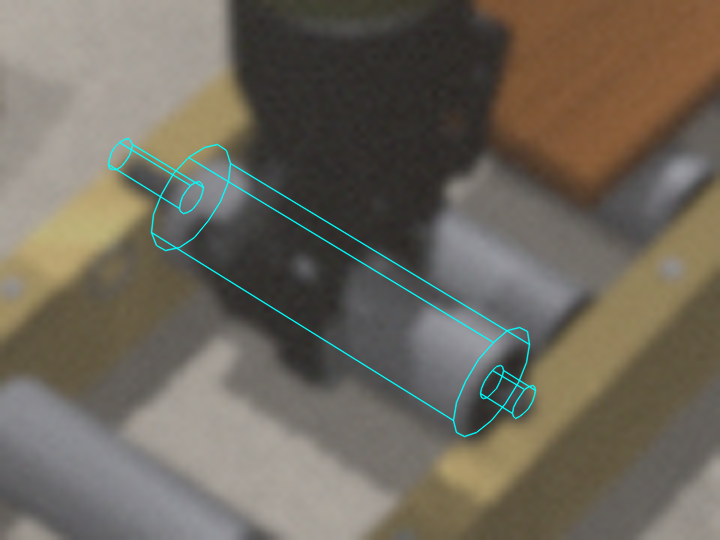

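```bash
python3 - <<'E'
from ov import *
im=cv2.imread("pics/side0.png"); cv2.imwrite("pics/bore.png",cv2.resize(im[265:305,225:275],None,fx=14,fy=14,interpolation=cv2.INTER_CUBIC))
for d in [(0,0),(1,1.3),(1.6,1.4)]:
    b=ray("side",248-d[0],285.4-d[1],.050); t=[b[0]-(.9838*.075+.179*.075),b[1]-(-.179*.075+.9838*.075)]; print(d,b.round(4),np.round(t,4))
E
```

```text
(0, 0) [0.635  0.1563 0.05  ] [0.5478 0.096 ]
(1, 1.3) [0.6388 0.1543 0.05  ] [0.5516 0.0939]
(1.6, 1.4) [0.6401 0.1546 0.05  ] [0.5529 0.0942]
```

View pics/bore.png

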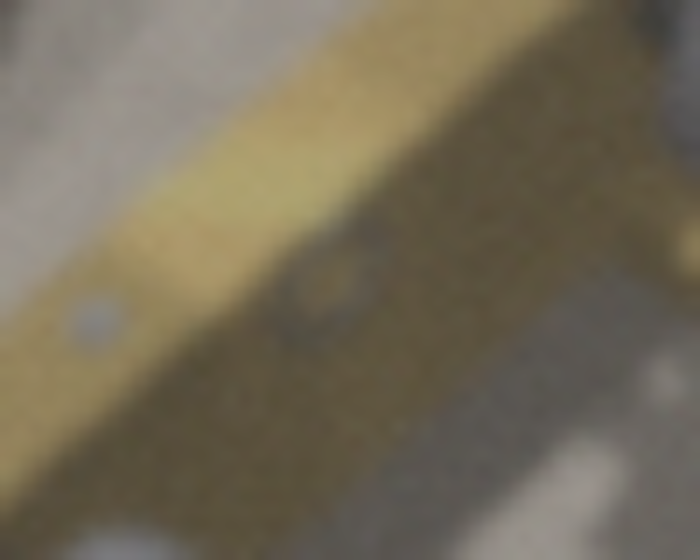

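>>> arm_command:
  moves:
    - [[1,0.4,-0.16,0,0],[1,0.4,0,0,0],[1,0.1,0,0,0],[1,0.1,0,0,0],[1,0.1,0,0,0],[1,0.1,0,0,0],[1,0.1,0,0,0],[1,0,0,0,0]]
  force: 22

```text
clock: 7.85
position: [0.5317, 0.1725, 0.1353]
ee_rot: [0.706, -0.064, -0.703, -0.064]
ft_force: [4.6, -5.6, 5.7]
grip_width: 0.453
```

```bash
cat > st.py <<'E'
from ov import *
TP=[.552,.0925,-.18]
def st():
    o=manip.get_obs(); p=o["position"]; M=R.from_quat(o["ee_rot"]).as_matrix(); ax=-M[:,2]
    c,s=np.cos(TP[2]),np.sin(TP[2]); d=p[:2]-TP[:2]; Rt=np.array([[c,s],[-s,c]])
    print("t",round(o["clock"],2),"tcp track mm",(Rt@d*1000).round(1),"z",(p[2]*1000).round(1),"yaw",round(np.arctan2(ax[1],ax[0]),4),"F track",(Rt@o["ft_force"][:2]).round(1),o["ft_force"][2].round(1),"T",o["torque"].round(2),"g",round(o["grip_width"],3))
    return o
E
python3 - <<'E'
from st import *
st(); shot("side","sg",(230,235,350,335),6); st()
E
```

```text
t 7.85 tcp track mm [-34.3  75.1] z 135.3 yaw -0.1815 F track [ 5.6 -4.6] 5.7 T [-0.87 -0.52  0.12] g 0.453
t 7.9 tcp track mm [-34.3  75.1] z 135.4 yaw -0.1816 F track [ 5.4 -4.3] 5.3 T [-0.9  -0.55  0.14] g 0.454
```

View pics/sg.png

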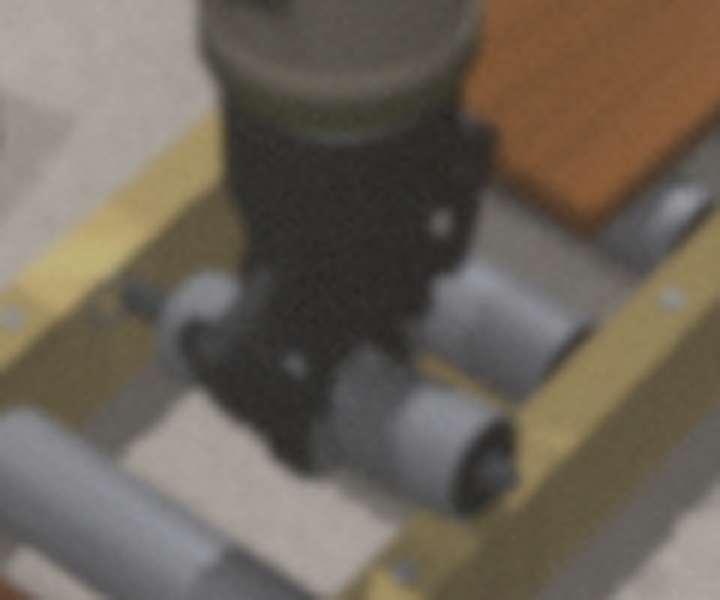

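```bash
cat >> st.py <<'E'
def rollmodel(o,tilt,s=-7,zoff=58,pin=0):
    p=o["position"]; M=R.from_quat(o["ee_rot"]).as_matrix(); ax=-M[:,2]; yaw=np.arctan2(ax[1],ax[0])
    t=np.radians(tilt); a=np.array([np.cos(yaw)*np.cos(t),np.sin(yaw)*np.cos(t),-np.sin(t)]); yv=np.array([-np.sin(yaw),np.cos(yaw),0]); zv=np.cross(a,yv)
    g=p-[0,0,zoff/1000]; c=g-a*s/1000
    L=cyl(-64,64,0,0,20)+cyl(-77,-64,0,0,6)+cyl(64,96-pin,0,0,6)
    f=lambda P:c+(a*P[0]+yv*P[1]+zv*P[2])/1000
    return [(f(x),f(y)) for x,y in L],c,c+a*(96-pin)/1000,c-a*.077
def drawW(src,n,L,b,s,out,d=(0,0)):
    im=cv2.imread(src); l,t,r,bb=b; im=cv2.resize(im[t:bb,l:r],None,fx=s,fy=s,interpolation=cv2.INTER_CUBIC)
    for a,c in L:
        q=(proj(n,[a,c])+.5+d-[l,t])*s; cv2.line(im,tuple(int(v) for v in q[0]),tuple(int(v) for v in q[1]),(255,255,0),1,cv2.LINE_AA)
    cv2.imwrite(out,im)
E
python3 - <<'E'
from st import *
o=manip.get_obs()
ims=[]
for t in (4,8,12):
    L,*_=rollmodel(o,t); drawW("pics/sg_full.png","side",L,(230,250,330,335),4,"pics/x.png",(1,1)); ims.append(cv2.imread("pics/x.png"))
cv2.imwrite("pics/sg2.png",cv2.resize(np.vstack([np.hstack(ims[:2]),np.hstack([ims[2],ims[2]*0])]),(800,680*800//800))[:600])
E
```

```text
(no output)
```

View pics/sg2.png

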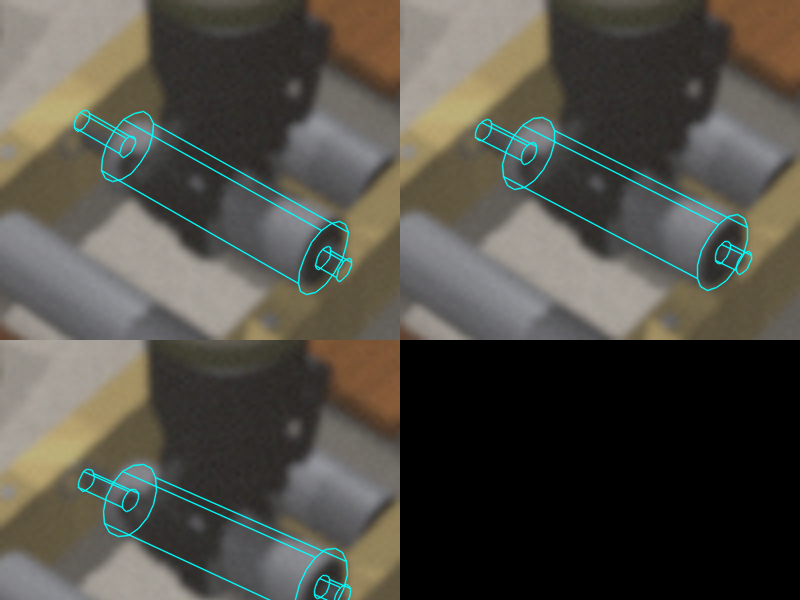

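>>> arm_command:
  moves:
    - [[1,0.08,0,0,0],[1,0.08,0,0,0],[1,0.08,0,0,0],[1,0,0,0,0]]
  force: 20

```text
clock: 8.23
position: [0.5329, 0.1723, 0.1299]
ee_rot: [0.707, -0.064, -0.702, -0.065]
ft_force: [8.3, -4.7, 6.2]
grip_width: 0.448
```

```bash
cat > look.py <<'E'
import sys
from st import *
name=sys.argv[1]; ts=[float(a) for a in sys.argv[2:5]]; pin=float(sys.argv[5]) if len(sys.argv)>5 else 0
o=st(); shot("side",name+"f"); o2=st()
ims=[cv2.resize(cv2.imread(f"pics/{name}f.png")[245:335,230:330],None,fx=4,fy=4,interpolation=cv2.INTER_CUBIC)]
for t in ts:
    L,c,pt,sb=rollmodel(o2,t,pin=pin); drawW(f"pics/{name}f.png","side",L,(230,245,330,335),4,"pics/x.png",(1,1)); ims.append(cv2.imread("pics/x.png"))
    cc,ss=np.cos(TP[2]),np.sin(TP[2]); Rt=np.array([[cc,ss],[-ss,cc]])
    print(t,"pin",(Rt@(pt[:2]-TP[:2])*1000).round(1),(pt[2]*1000).round(1),"stub",(Rt@(sb[:2]-TP[:2])*1000).round(1),(sb[2]*1000).round(1))
im=np.vstack([np.hstack(ims[:2]),np.hstack(ims[2:4])]); cv2.imwrite(f"pics/{name}.png",cv2.resize(im,None,fx=.83,fy=.83,interpolation=cv2.INTER_AREA))
E
python3 look.py sh 10 13 16
```

```text
t 8.23 tcp track mm [-33.1  75.1] z 129.9 yaw -0.1821 F track [ 9.  -3.1] 6.2 T [-1.   -1.32  0.11] g 0.448
t 8.28 tcp track mm [-33.1  75.1] z 130.0 yaw -0.1821 F track [ 9. -3.] 6.0 T [-0.94 -1.36  0.05] g 0.453
10.0 pin [68.3 74.9] 54.1 stub [-102.1   75.3] 84.2
13.0 pin [67.2 74.9] 48.9 stub [-101.3   75.3] 87.8
16.0 pin [65.9 74.9] 43.6 stub [-100.4   75.3] 91.3
```

View pics/sh.png

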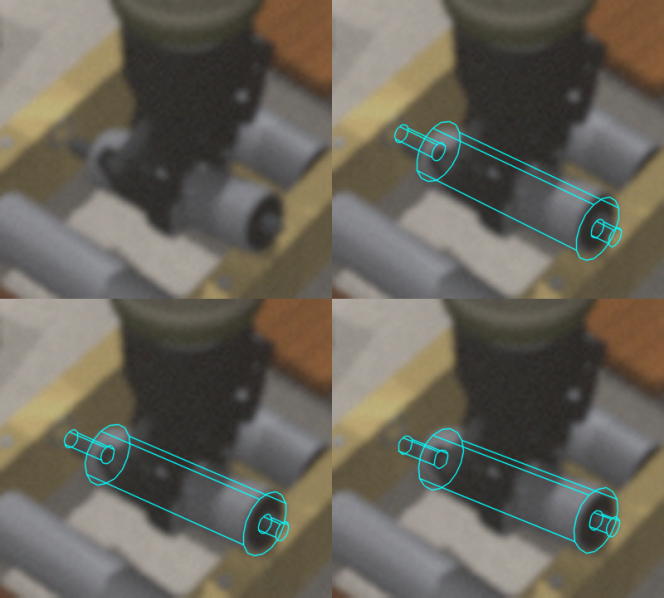

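>>> arm_command:
  moves:
    - [[1,0,0,0,0],[1,-0.1,0,0,0],[1,-0.1,0,0,0],[1,0,0,-0.12,0],[1,0,0,-0.12,0],[1,0,0,0,0],[1,0,0,0,0]]
  force: 60

```text
clock: 8.87
position: [0.5354, 0.1725, 0.1325]
ee_rot: [-0.704, 0.064, 0.704, 0.064]
ft_force: [-0.2, -0.7, -3.3]
grip_width: 0.447
```

```bash
python3 look.py si 13 15 17
```

```text
t 8.87 tcp track mm [-30.7  75.7] z 132.5 yaw -0.18 F track [-0.1 -0.7] -3.3 T [-0.01  0.01  0.02] g 0.447
t 8.92 tcp track mm [-30.8  75.7] z 132.5 yaw -0.1799 F track [ 0.1 -0.4] -3.4 T [ 0.03  0.02 -0.  ] g 0.449
13.0 pin [69.6 75.7] 51.3 stub [-99.   75.7] 90.2
15.0 pin [68.7 75.7] 47.8 stub [-98.4  75.7] 92.6
17.0 pin [67.7 75.7] 44.4 stub [-97.7  75.7] 95.0
```

View pics/si.png

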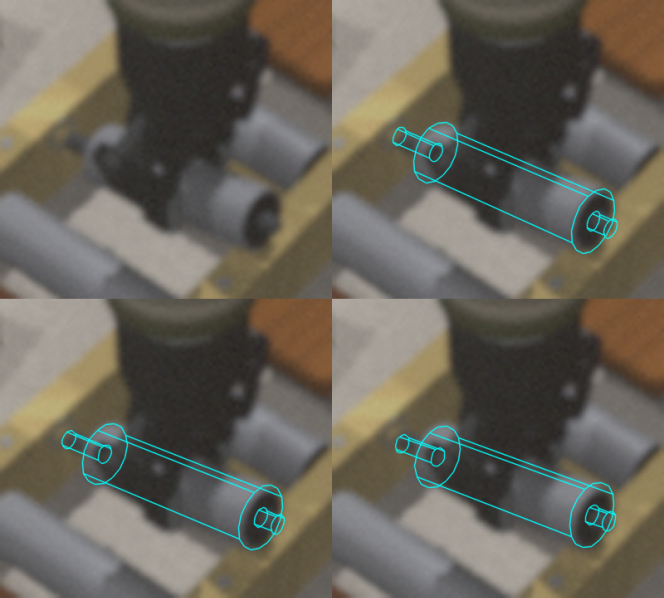

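```bash
python3 - <<'E'
import cv2
im=cv2.imread("pics/sif.png"); cv2.imwrite("pics/si2.png",cv2.resize(im[265:305,230:280],None,fx=14,fy=14,interpolation=cv2.INTER_CUBIC))
E
```

```text
(no output)
```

View pics/si2.png

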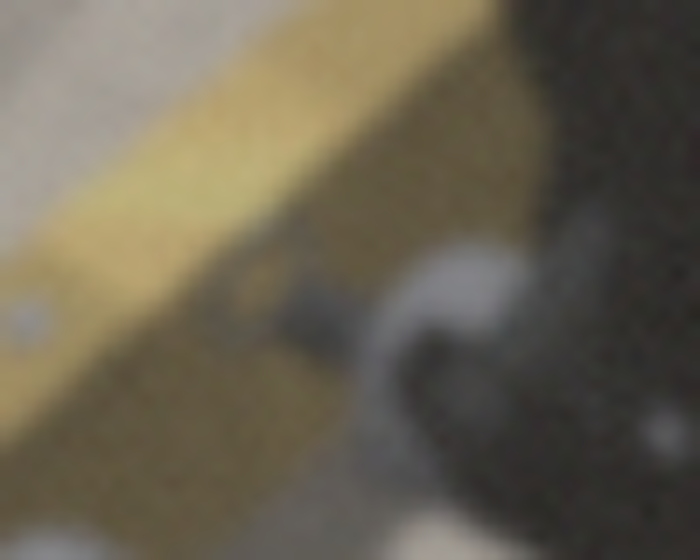

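```bash
python3 - <<'E'
from st import *
p=W(TP,[70,75,48])[0]; b=proj("side",p)
for k,v in dict(x=[.9838,-.179,0],y=[.179,.9838,0],z=[0,0,1]).items(): print(k,(proj("side",p+np.array(v)*.01)-b).round(2)/10)
E
```

```text
x [[-0.352 -0.222]]
y [[-0.319  0.283]]
z [[-0.029 -0.311]]
```

>>> arm_command:
  moves:
    - [[1,-0.12,0,0,0],[1,0,0,-0.1,0],[1,0,0,-0.1,0],[1,0,0,-0.1,0],[1,0,0,-0.1,0],[1,0,0,-0.1,0],[1,0,0,0,0]]

```text
clock: 9.5
position: [0.5471, 0.1702, 0.1352]
ee_rot: [-0.703, 0.064, 0.705, 0.063]
ft_force: [-5.8, 0.6, -3.3]
grip_width: 0.444
```

```bash
python3 look.py sj 14 16 18;  python3 - <<'E'
import cv2
im=cv2.imread("pics/sjf.png"); cv2.imwrite("pics/sj2.png",cv2.resize(im[265:305,230:280],None,fx=14,fy=14,interpolation=cv2.INTER_CUBIC))
E
```

```text
t 9.5 tcp track mm [-18.7  75.6] z 135.2 yaw -0.1798 F track [-5.8 -0.4] -3.3 T [ 0.12  1.3  -0.03] g 0.444
t 9.55 tcp track mm [-18.9  75.6] z 135.2 yaw -0.1798 F track [-5.1 -0.8] -3.5 T [ 0.09  1.26 -0.07] g 0.446
14.0 pin [81.1 75.7] 52.3 stub [-86.8  75.6] 94.1
16.0 pin [80.1 75.7] 48.8 stub [-86.2  75.6] 96.5
18.0 pin [79.1 75.7] 45.4 stub [-85.4  75.6] 98.8
```

View pics/sj.png

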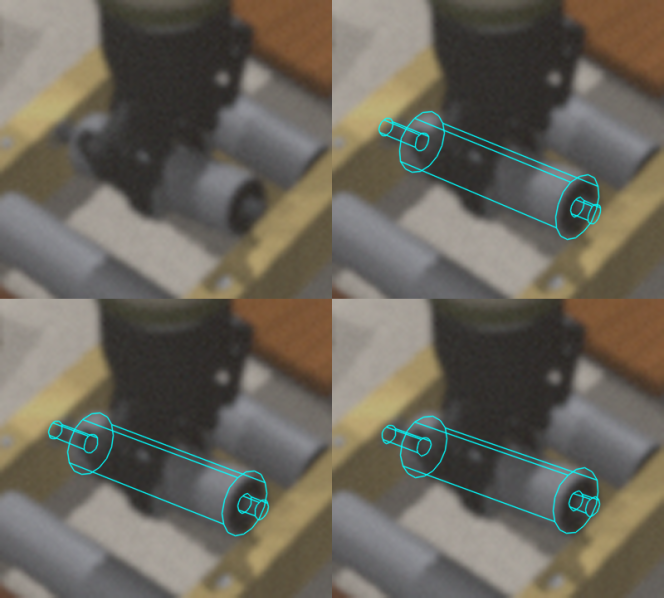

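View pics/sj2.png

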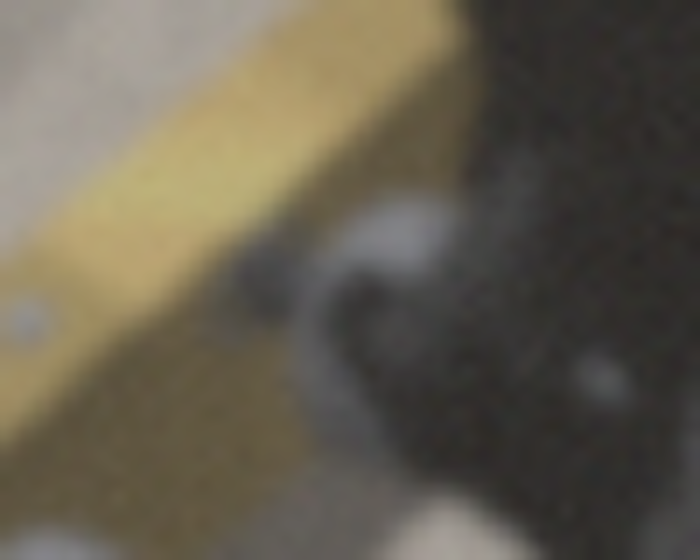

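>>> arm_command:
  moves:
    - [[1,-0.06,0,0,0],[1,0,0,0,0]]

```text
clock: 9.72
position: [0.5466, 0.1704, 0.1367]
ee_rot: [-0.703, 0.064, 0.705, 0.063]
ft_force: [-4.9, 0.6, -5.5]
grip_width: 0.449
```

```bash
python3 -c "
from st import *
st()"
```

```text
t 9.72 tcp track mm [-19.2  75.6] z 136.7 yaw -0.1796 F track [-5.  -0.3] -5.5 T [ 0.16  1.43 -0.06] g 0.449
```

>>> arm_command:
  moves:
    - [[1,0.1,0,0,0],[1,0.06,0,0,0],[1,0,0,0,0]]

```text
clock: 9.97
position: [0.5473, 0.1699, 0.1327]
ee_rot: [-0.704, 0.064, 0.705, 0.063]
ft_force: [-1.4, -1.6, -5.1]
grip_width: 0.447
```

```bash
python3 look.py sk 14 16 18;  python3 - <<'E'
import cv2
im=cv2.imread("pics/skf.png"); cv2.imwrite("pics/sk2.png",cv2.resize(im[265:305,230:280],None,fx=14,fy=14,interpolation=cv2.INTER_CUBIC))
E
```

```text
t 9.97 tcp track mm [-18.4  75.3] z 132.7 yaw -0.1801 F track [-1.1 -1.8] -5.1 T [-0.25  0.54 -0.15] g 0.447
t 10.02 tcp track mm [-18.1  75.3] z 133.0 yaw -0.1803 F track [-1.1 -1.7] -4.1 T [-0.26  0.67 -0.15] g 0.447
14.0 pin [81.8 75.3] 50.1 stub [-86.1  75.3] 91.9
16.0 pin [80.9 75.3] 46.6 stub [-85.4  75.3] 94.3
18.0 pin [79.8 75.3] 43.1 stub [-84.7  75.3] 96.6
```

View pics/sk2.png

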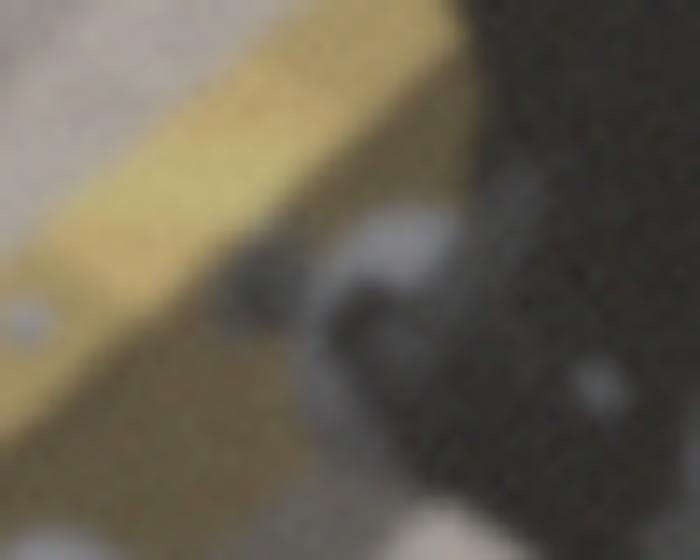

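>>> arm_command:
  moves:
    - [[1,0,0,-0.08,0],[1,0,0,-0.08,0],[1,0,0,-0.08,0],[1,0,0,0,0]]

```text
clock: 10.35
position: [0.5534, 0.1687, 0.1329]
ee_rot: [-0.704, 0.064, 0.705, 0.063]
ft_force: [-5.8, -2.8, -5.3]
grip_width: 0.447
```

```bash
python3 look.py sl 12 14 16
```

```text
t 10.35 tcp track mm [-12.3  75.2] z 132.9 yaw -0.1806 F track [-5.2 -3.8] -5.3 T [-0.47  1.45 -0.24] g 0.447
t 10.4 tcp track mm [-12.4  75.2] z 132.9 yaw -0.1805 F track [-4.8 -3.8] -5.7 T [-0.51  1.48 -0.27] g 0.447
12.0 pin [88.4 75.1] 53.4 stub [-80.9  75.2] 89.4
14.0 pin [87.5 75.1] 49.9 stub [-80.3  75.2] 91.8
16.0 pin [86.6 75.1] 46.5 stub [-79.7  75.2] 94.2
```

View pics/sl.png

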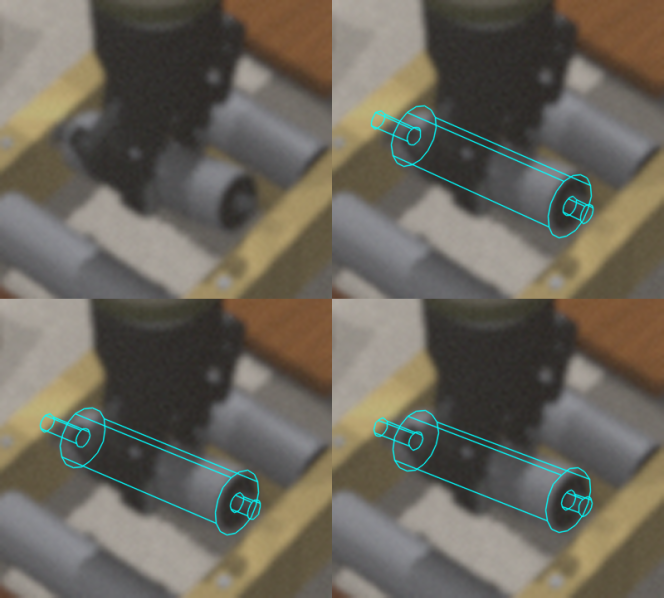

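>>> arm_command:
  moves:
    - [[1,0.03,0.05,-0.12,0],[1,0.03,0,-0.12,0],[1,0.03,0,-0.12,0],[1,0,0,0,0]]

```text
clock: 10.73
position: [0.5615, 0.1668, 0.1304]
ee_rot: [-0.703, 0.063, 0.705, 0.063]
ft_force: [-8.5, 0.6, -5.2]
grip_width: 0.442
```

```bash
python3 look.py sm 12 14 16
```

```text
t 10.73 tcp track mm [-4.  74.8] z 130.4 yaw -0.1793 F track [-8.5 -0.9] -5.2 T [-0.    2.07 -0.11] g 0.442
t 10.78 tcp track mm [-4.1 74.8] z 130.5 yaw -0.1792 F track [-8.4 -1.3] -5.5 T [-0.    1.97 -0.12] g 0.446
12.0 pin [96.6 74.9] 51.1 stub [-72.6  74.7] 87.0
14.0 pin [95.8 74.9] 47.6 stub [-72.1  74.7] 89.4
16.0 pin [94.9 74.9] 44.1 stub [-71.4  74.7] 91.8
```

View pics/sm.png

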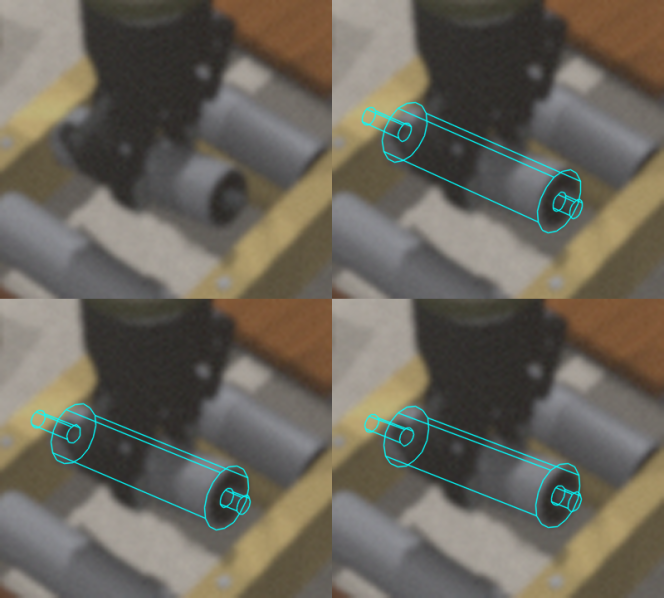

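>>> arm_command:
  moves:
    - [[1,0.04,0,-0.12,0],[1,0.04,0,-0.12,0],[1,0.04,0,-0.12,0],[1,0,0,0,0]]

```text
clock: 11.12
position: [0.5699, 0.1654, 0.1274]
ee_rot: [-0.703, 0.063, 0.706, 0.063]
ft_force: [-12.4, 0.3, -2.9]
grip_width: 0.448
```

```bash
python3 look.py sn 12 14 16
```

```text
t 11.12 tcp track mm [ 4.5 74.9] z 127.4 yaw -0.1791 F track [-12.2  -1.9] -2.9 T [ 0.    2.5  -0.09] g 0.448
t 11.17 tcp track mm [ 4.4 74.9] z 127.4 yaw -0.179 F track [-11.1  -2.7] -2.9 T [ 0.02  2.44 -0.14] g 0.451
12.0 pin [105.1  75. ] 48.0 stub [-64.1  74.8] 84.0
14.0 pin [104.3  75. ] 44.5 stub [-63.6  74.8] 86.4
16.0 pin [103.4  75. ] 41.0 stub [-62.9  74.8] 88.7
```

View pics/sn.png

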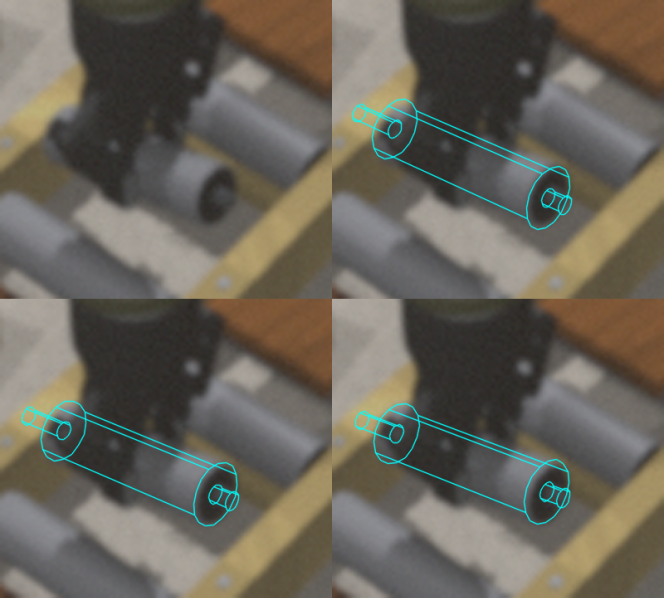

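>>> arm_command:
  moves:
    - [[1,0,0,0,0],[1,0.1,0,0.02,0],[1,0.1,0,0.02,0],[1,0.1,0,0.02,0],[1,0.1,0,0.02,0],[1,0,0,0,0]]
  force: 35

```text
clock: 11.67
position: [0.5687, 0.1663, 0.1186]
ee_rot: [-0.704, 0.063, 0.704, 0.063]
ft_force: [-11.0, 0.6, 4.9]
grip_width: 0.446
```

```bash
python3 look.py so 4 7 10
```

```text
t 11.67 tcp track mm [ 3.2 75.6] z 118.6 yaw -0.1786 F track [-10.9  -1.3] 4.9 T [-0.05  1.7  -0.07] g 0.446
t 11.72 tcp track mm [ 3.3 75.6] z 118.8 yaw -0.1786 F track [-11.3  -1.4] 4.0 T [ 0.    1.8  -0.09] g 0.448
4.0 pin [106.   75.8] 53.6 stub [-66.5  75.5] 65.7
7.0 pin [105.5  75.8] 48.3 stub [-66.2  75.5] 69.3
10.0 pin [104.7  75.8] 42.9 stub [-65.6  75.5] 73.0
```

View pics/so.png

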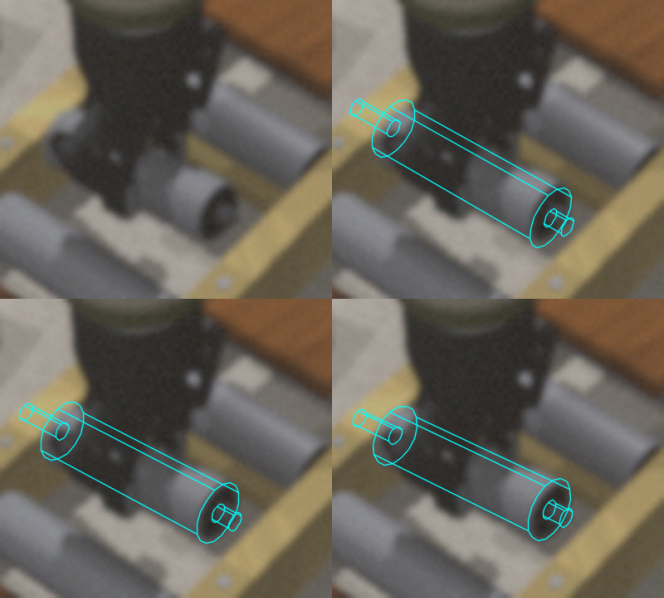

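>>> arm_command:
  moves:
    - [[1,0.1,0,0.02,0],[1,0.1,0,0.02,0],[1,0.1,0,0,0],[1,0.1,0,0,0],[1,0,0,0,0]]

```text
clock: 12.13
position: [0.5676, 0.1663, 0.1084]
ee_rot: [-0.704, 0.063, 0.705, 0.063]
ft_force: [-10.8, 0.6, 4.9]
grip_width: 0.45
```

```bash
python3 look.py sp 0 2 4
```

```text
t 12.13 tcp track mm [ 2.1 75.4] z 108.4 yaw -0.1787 F track [-10.7  -1.4] 4.9 T [-0.08  1.76 -0.1 ] g 0.45
t 12.18 tcp track mm [ 2.1 75.5] z 108.6 yaw -0.1787 F track [-10.7  -1.7] 4.3 T [ 0.01  1.85 -0.08] g 0.45
0.0 pin [105.1  75.6] 50.6 stub [-67.9  75.4] 50.6
2.0 pin [105.1  75.6] 47.0 stub [-67.8  75.4] 53.1
4.0 pin [104.9  75.6] 43.4 stub [-67.7  75.4] 55.5
```

View pics/sp.png

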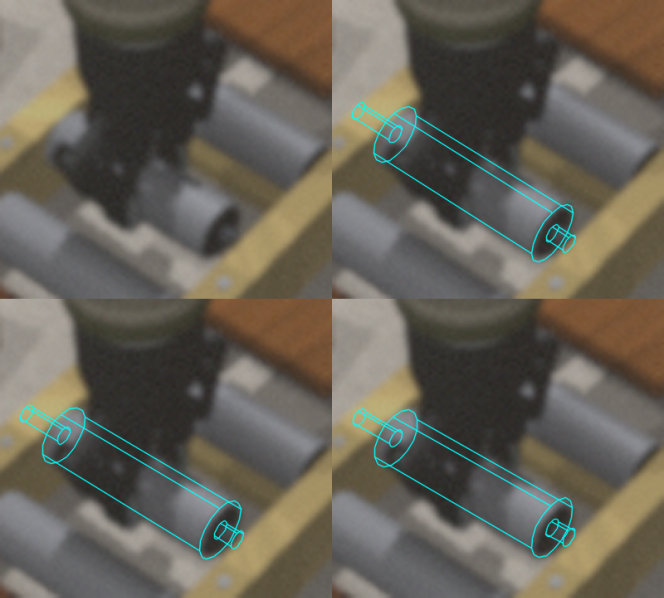

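>>> arm_command:
  moves:
    - [[1,0.06,0,0,0],[1,0.03,0.03,0,0],[1,0,0,0.08,0],[1,0,0,0.08,0],[1,0,0,0.08,0],[1,0,0,0,0]]

```text
clock: 12.68
position: [0.5619, 0.1671, 0.1069]
ee_rot: [0.704, -0.062, -0.704, -0.063]
ft_force: [-8.0, 2.0, 3.6]
grip_width: 0.45
```

```bash
python3 look.py sq 0 2 4
```

```text
t 12.68 tcp track mm [-3.7 75.2] z 106.9 yaw -0.1782 F track [-8.2  0.5] 3.6 T [0.2  1.34 0.02] g 0.45
t 12.73 tcp track mm [-3.5 75.2] z 106.9 yaw -0.1783 F track [-8.4 -1.1] 3.0 T [0.18 1.34 0.01] g 0.445
0.0 pin [99.5 75.4] 48.9 stub [-73.5  75.1] 48.9
2.0 pin [99.4 75.4] 45.3 stub [-73.5  75.1] 51.3
4.0 pin [99.2 75.4] 41.7 stub [-73.3  75.1] 53.7
```

View pics/sq.png

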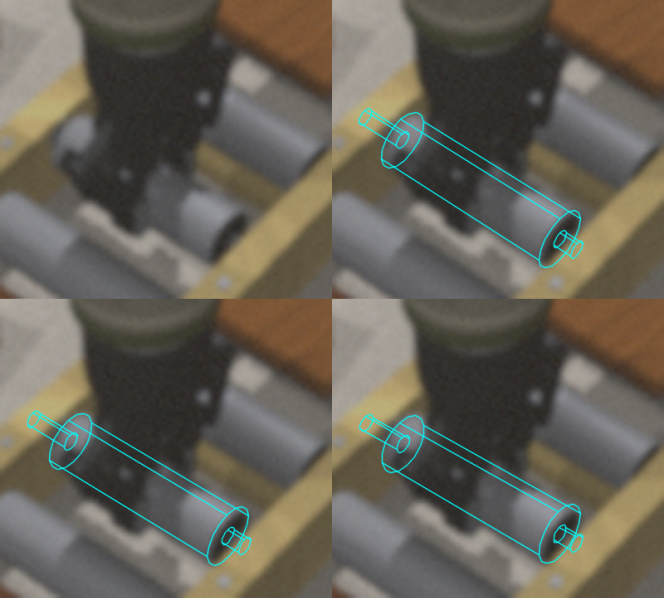

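>>> arm_command:
  moves:
    - [[1,0,0,0.08,0],[1,0,0,0.08,0],[1,0,0,0.08,0],[1,0,0,0,0]]

```text
clock: 13.07
position: [0.5564, 0.168, 0.107]
ee_rot: [0.705, -0.062, -0.704, -0.064]
ft_force: [-7.3, 1.3, 2.2]
grip_width: 0.444
```

```bash
python3 look.py sr 0 1 2
```

```text
t 13.07 tcp track mm [-9.2 75.1] z 107.0 yaw -0.1784 F track [-7.4 -0. ] 2.2 T [0.2  0.92 0.07] g 0.444
t 13.12 tcp track mm [-9.  75.1] z 107.0 yaw -0.1785 F track [-6.7  0.4] 2.6 T [0.21 0.96 0.04] g 0.445
0.0 pin [94.  75.3] 49.0 stub [-79.  75.] 49.0
1.0 pin [94.  75.3] 47.2 stub [-79.  75.] 50.2
2.0 pin [93.9 75.3] 45.4 stub [-79.  75.] 51.4
```

View pics/sr.png

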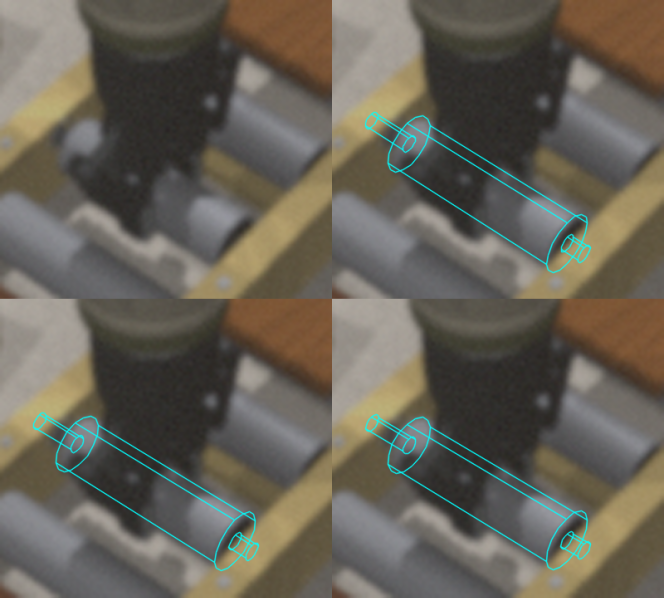

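>>> arm_command:
  moves:
    - [[1,0,0,0.08,0],[1,0,0,0.08,0],[1,0,0,0.06,0],[1,0,0,0,0]]

```text
clock: 13.45
position: [0.5522, 0.1687, 0.107]
ee_rot: [0.706, -0.062, -0.703, -0.064]
ft_force: [0.2, 3.2, 1.0]
grip_width: 0.448
```

```bash
python3 look.py ss 0 1 2;  python3 - <<'E'
import cv2
im=cv2.imread("pics/ssf.png"); cv2.imwrite("pics/ss2.png",cv2.resize(im[255:335,230:330],None,fx=7,fy=7,interpolation=cv2.INTER_CUBIC))
E
```

```text
t 13.45 tcp track mm [-13.4  75. ] z 107.0 yaw -0.1792 F track [-0.4  3.2] 1.0 T [ 0.63 -0.59  0.11] g 0.448
t 13.5 tcp track mm [-13.4  75. ] z 107.1 yaw -0.1793 F track [0.9 4.4] 1.2 T [ 0.71 -0.72  0.17] g 0.451
0.0 pin [89.6 75.1] 49.1 stub [-83.4  74.9] 49.1
1.0 pin [89.6 75.1] 47.3 stub [-83.4  74.9] 50.3
2.0 pin [89.5 75.1] 45.5 stub [-83.4  74.9] 51.5
```

View pics/ss2.png

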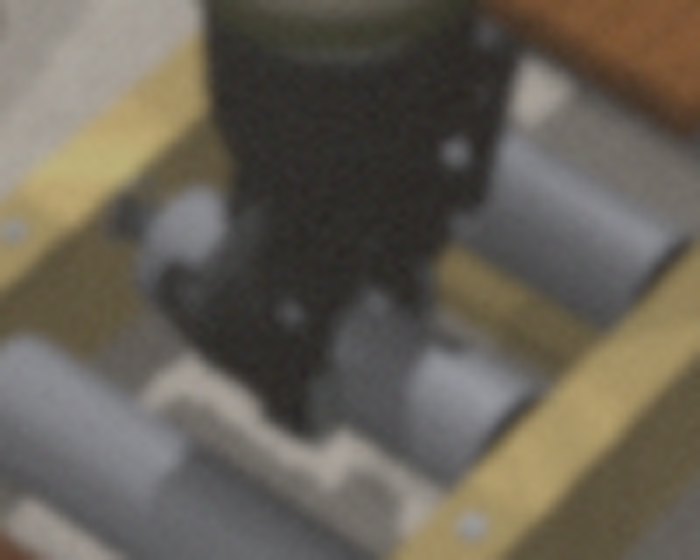

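>>> arm_command:
  moves:
    - [[0.45,0,0,0,0],[0.38,0,0,0,0],[0.35,0,0,0,0],[0.35,0,0,0,0],[0.35,0,0,0,0]]
  force: 20

```text
clock: 13.92
position: [0.5509, 0.1674, 0.1058]
ee_rot: [-0.704, 0.064, 0.704, 0.064]
ft_force: [-0.6, -0.2, -0.5]
grip_width: 0.648
```

```bash
python3 look.py su 0 1 2;  python3 - <<'E'
import cv2
im=cv2.imread("pics/suf.png"); cv2.imwrite("pics/su2.png",cv2.resize(im[255:335,230:330],None,fx=7,fy=7,interpolation=cv2.INTER_CUBIC))
E
```

```text
t 13.92 tcp track mm [-14.5  73.5] z 105.8 yaw -0.1803 F track [-0.5 -0.3] -0.5 T [-0.03  0.05  0.03] g 0.648
t 13.97 tcp track mm [-14.6  73.5] z 105.8 yaw -0.1802 F track [-0.2 -0. ] -1.0 T [-0.04  0.03 -0.03] g 0.651
0.0 pin [88.4 73.5] 47.8 stub [-84.6  73.5] 47.8
1.0 pin [88.4 73.5] 46.0 stub [-84.6  73.5] 49.0
2.0 pin [88.4 73.5] 44.2 stub [-84.5  73.5] 50.2
```

View pics/su2.png

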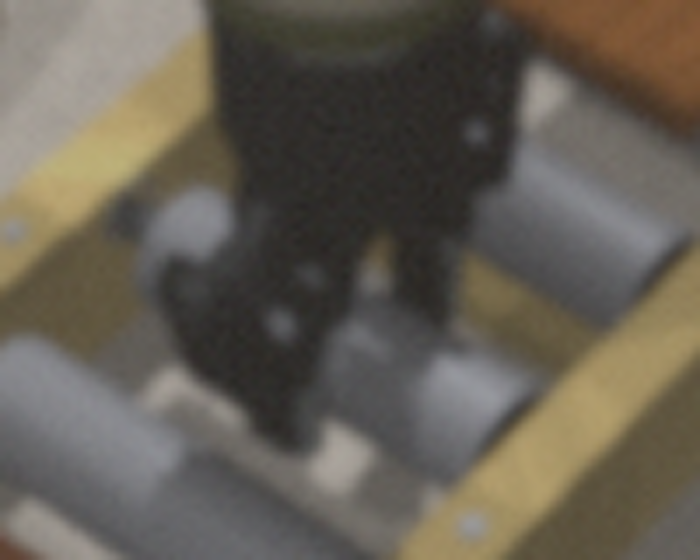

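>>> arm_command:
  moves:
    - [[0.35,-0.3,0,0,0],[0.35,-0.8,0,0,0],[0.35,-1,0,0,0],[0.35,-1,0,0,0],[0.35,-1,0,0,0],[0.6,-1,0,0.5,0],[0.8,-1,0.5,1,0],[1,0,1,1,0],[1,0,1,1,0],[1,0,1,1,0],[1,0,1,0,0],[1,0,1,0,0]]

```text
clock: 14.97
position: [0.4142, 0.0519, 0.2593]
ee_rot: [0.705, -0.063, -0.704, -0.063]
ft_force: [0.7, -0.6, 0.2]
grip_width: 0.002
```

```bash
python3 - <<'E'
from st import *
st(); shot("side","sv",(180,200,400,385),3); shot("top","tv",(195,170,395,310),4)
E
```

```text
t 14.97 tcp track mm [-128.3  -64.6] z 259.3 yaw -0.1788 F track [ 0.8 -0.5] 0.2 T [ 0.02 -0.06  0.05] g 0.002
```

View pics/sv.png

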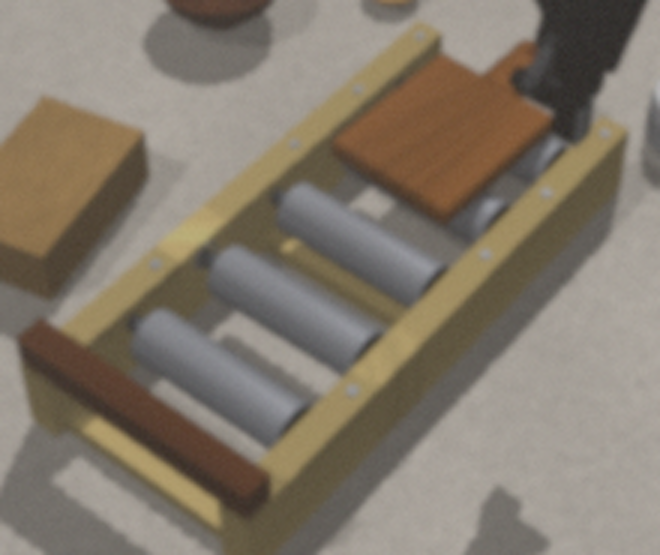

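View pics/tv.png

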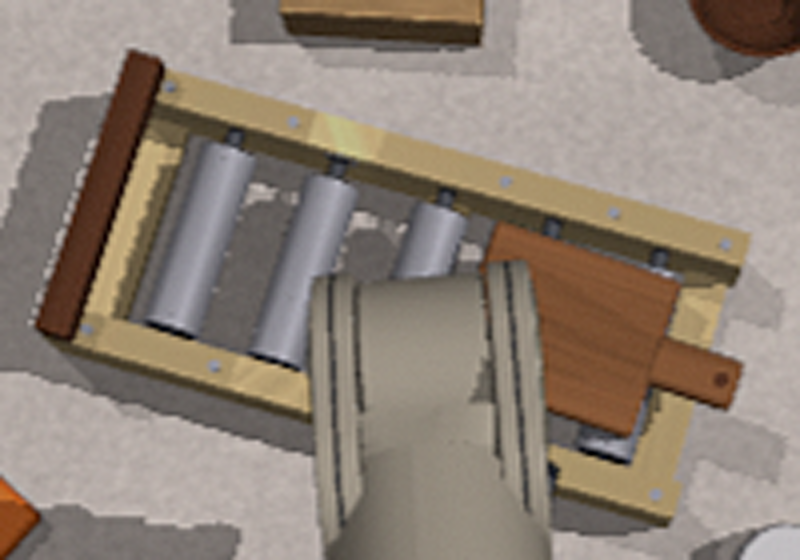

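```bash
python3 - <<'E'
from st import *
T=[("top",a,b) for a,b in [((55,65,86),(319,226.2)),((55,-65,86),(365,238)),((-55,-65,86),(352.5,278.5)),((-55,65,86),(306.5,262.5)),((17,-120,86),(380.7,260.7)),((-17,-120,86),(378.2,272))]]
S=[("side",a,b) for a,b in [((55,65,86),(180+335/3,200+142/3)),((-55,65,86),(180+447/3,200+213/3)),((-55,-65,86),(180+551/3,200+118/3)),((55,-65,86),(180+440/3,200+55/3)),((17,-120,86),(180+527/3,200+42/3)),((-17,-120,86),(180+554/3,200+60/3))]]
c,s=np.cos(-.18),np.sin(-.18); Rt=np.array([[c,s],[-s,c]])
for C,tp in ((T,[.5528,.0896]),(S,[.5469,.0977])):
    x,r=fit(C,[.53,0,-.18]); print(x.round(4),r.round(1).tolist(),"rel track",(Rt@(x[:2]-tp)*1000).round(1))
    h=W(x,[0,-120,77])[0]; print("handle end rel",(Rt@(h[:2]-tp)*1000).round(1))
E
```

```text
[ 0.5342 -0.0099 -0.2203] [[-0.3, -2.2], [0.8, 1.4], [0.3, 0.5], [-1.4, 0.6], [0.9, -1.1], [-0.6, -0.1]] rel track [  -0.5 -101.2]
handle end rel [  -5.3 -221.1]
[ 0.5266 -0.0014 -0.224 ] [[-2.7, 0.7], [-0.5, 1.9], [2.1, 0.3], [0.3, -1.0], [-0.9, -1.5], [2.0, -0.9]] rel track [  -2.2 -101.2]
handle end rel [  -7.5 -221. ]
```

>>> arm_command:
  moves:
    - [[1,0,1,-0.6,0],[1,0,1,-0.6,0],[1,0,1,-0.6,0],[1,0,1,-0.6,0],[1,0,1,-0.6,0],[1,0,1,-0.6,0],[1,0,1,-0.6,0],[1,0,0.9,-0.7,0],[1,0.6,0,0,0],[1,1,0,0,0],[1,0.9,0,0,0],[1,0,0,0,0]]

```text
clock: 16.07
position: [0.4991, -0.1627, 0.1921]
ee_rot: [-0.702, 0.063, 0.706, 0.064]
ft_force: [-1.5, -0.3, -0.9]
grip_width: 0.002
```

```bash
python3 - <<'E'
from st import *
st(); shot("side","sw",(300,120,440,260),5); shot("top","tw",(280,200,420,310),5);st()
E
```

```text
t 16.07 tcp track mm [  -6.3 -260.6] z 192.1 yaw -0.1795 F track [-1.4 -0.5] -0.9 T [ 0.05  0.09 -0.04] g 0.002
t 16.17 tcp track mm [  -4.6 -260.7] z 196.2 yaw -0.1793 F track [-0.5 -1. ] 1.3 T [-0.03 -0.01 -0.04] g -0.001
```

View pics/sw.png

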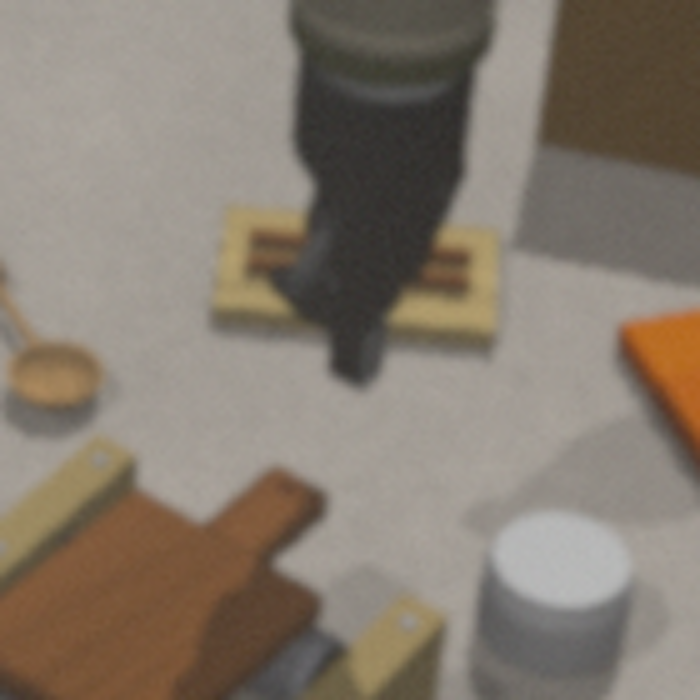

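View pics/tw.png

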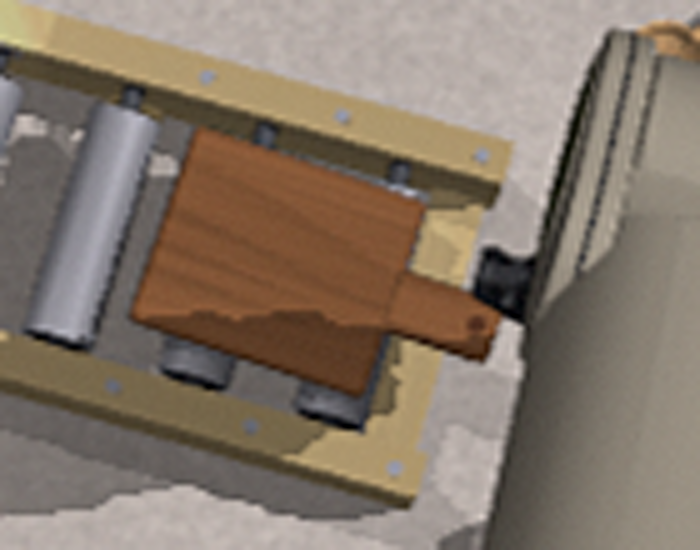

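>>> arm_command:
  moves:
    - [[1,0.7,0,0,0],[1,0.8,0,0,0],[1,0.5,0,0,0],[1,0,0,0,0],[1,0,-0.3,0,0],[1,0,-0.3,0,0],[1,0,-0.2,0,0],[1,0,-0.2,0,0],[1,0,-0.2,0,0],[1,0,-0.2,0,0],[1,0,-0.2,0,0],[1,0,-0.2,0,0]]

```text
clock: 17.17
position: [0.5089, -0.119, 0.146]
ee_rot: [0.704, -0.064, -0.704, -0.063]
ft_force: [0.2, 0.0, 1.0]
grip_width: -0.004
```

```bash
python3 - <<'E'
from st import *
st(); shot("side","sx",(260,180,400,300),5); shot("top","tx",(260,190,400,300),5);st()
E
```

```text
t 17.17 tcp track mm [  -4.6 -215.8] z 146.0 yaw -0.1799 F track [0.1 0.1] 1.0 T [-0.08 -0.03  0.01] g -0.004
t 17.27 tcp track mm [  -4.6 -215.1] z 145.9 yaw -0.1786 F track [-0.1  0.7] -0.3 T [-0.01 -0.04  0.07] g 0.002
```

View pics/sx.png

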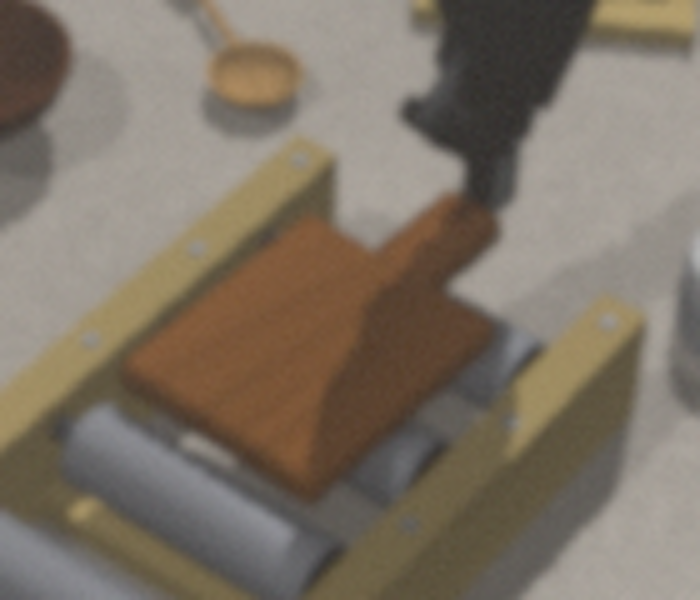

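View pics/tx.png

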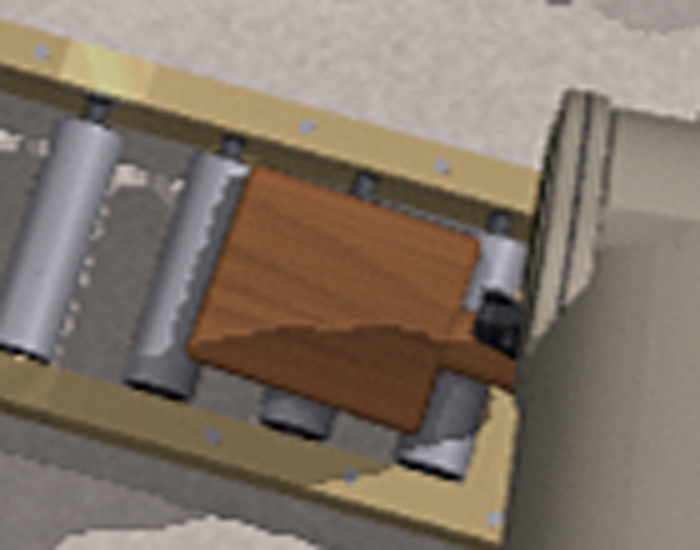

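>>> arm_command:
  moves:
    - [[1,0,-0.2,0,0],[1,0,-0.3,0,0],[1,0,-0.35,0,0],[1,0,-0.35,0,0],[1,0,-0.35,0,0],[1,0,-0.35,0,0],[1,0,-0.35,0,0],[1,0,-0.35,0,0],[1,0,-0.35,0,0],[1,0,-0.35,0,0],[1,0,-0.3,0,0],[1,0,-0.2,0,0]]

```text
clock: 18.27
position: [0.5259, -0.0249, 0.1459]
ee_rot: [-0.704, 0.063, 0.704, 0.063]
ft_force: [0.3, -1.1, 0.1]
grip_width: -0.001
```

```bash
python3 - <<'E'
from st import *
st(); shot("side","sy",(200,190,370,360),4); shot("top","ty",(200,180,400,310),4);st()
E
```

```text
t 18.27 tcp track mm [  -4.6 -120.2] z 145.9 yaw -0.1793 F track [ 0.5 -1. ] 0.1 T [-0.25  0.04 -0.02] g -0.001
t 18.37 tcp track mm [  -4.7 -120. ] z 145.9 yaw -0.1785 F track [0.4 0.3] 0.3 T [0.02 0.05 0.05] g -0.0
```

View pics/sy.png

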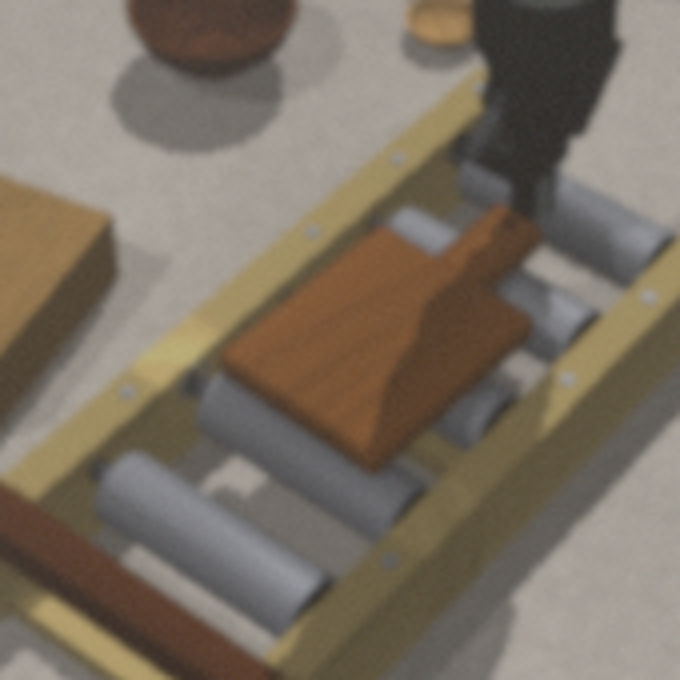

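View pics/ty.png

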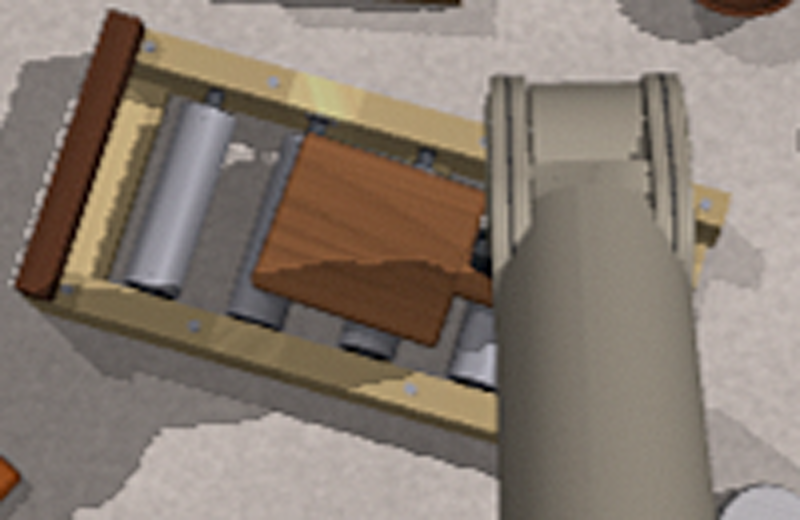

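>>> arm_command:
  moves:
    - [[1,0,-0.2,0,0],[1,0,-0.35,0,0],[1,0,-0.4,0,0],[1,0,-0.4,0,0],[1,0,-0.4,0,0],[1,0,-0.4,0,0],[1,0,-0.4,0,0],[1,0,-0.4,0,0],[1,0,-0.35,0,0],[1,0,-0.3,0,0],[1,0,-0.2,0,0],[1,0,-0.2,0,0]]

```text
clock: 19.37
position: [0.5438, 0.0729, 0.1459]
ee_rot: [0.704, -0.064, -0.704, -0.063]
ft_force: [-1.3, -1.8, 2.2]
grip_width: -0.002
```

```bash
python3 - <<'E'
from st import *
st(); shot("side","sz",(180,210,350,380),4); shot("top","tz",(195,170,395,310),4);st()
E
```

```text
t 19.37 tcp track mm [ -4.6 -20.7] z 145.9 yaw -0.1799 F track [-0.9 -2. ] 2.2 T [-0.44  0.12 -0.03] g -0.002
t 19.47 tcp track mm [ -4.7 -20.2] z 145.9 yaw -0.1789 F track [-0.6 -0.5] 0.6 T [-0.01  0.09 -0.02] g 0.004
```

View pics/sz.png

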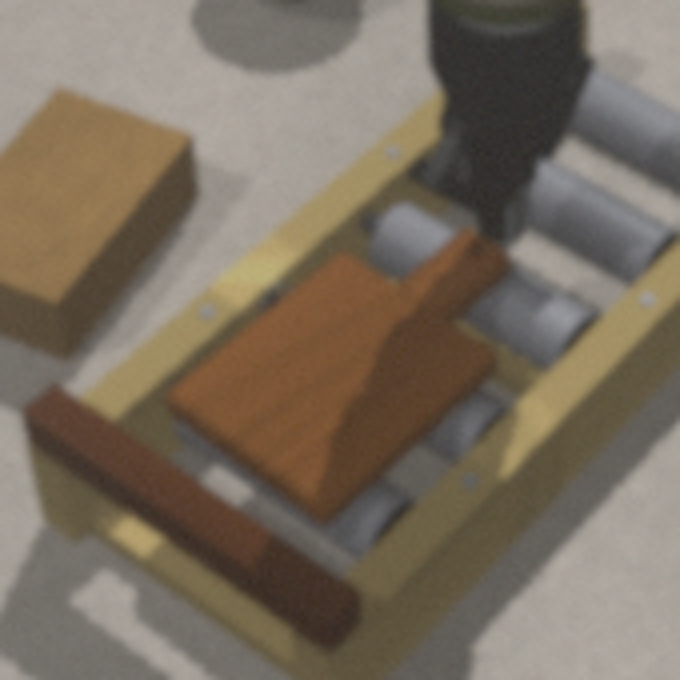

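View pics/tz.png

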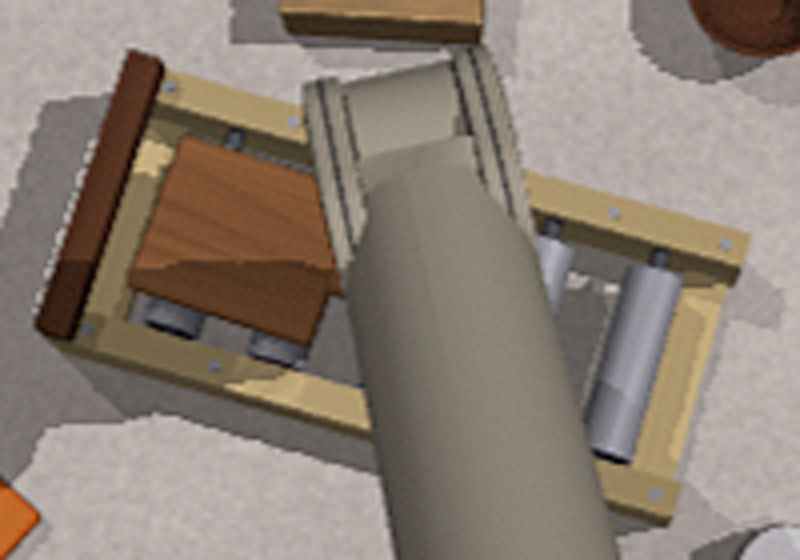

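>>> arm_command:
  moves:
    - [[1,0,-0.15,0,0],[1,0,-0.15,0,0],[1,0,-0.15,0,0],[1,0,-0.15,0,0],[1,0,-0.12,0,0],[1,0,-0.1,0,0],[1,0,-0.1,0,0],[1,0,-0.08,0,0],[1,0,0,0,0]]

```text
clock: 20.22
position: [0.5482, 0.0964, 0.1458]
ee_rot: [-0.704, 0.064, 0.704, 0.063]
ft_force: [-1.3, -3.5, 1.1]
grip_width: -0.002
```

```bash
python3 - <<'E'
from st import *
st(); shot("side","u1",(180,210,350,380),4);st()
E
```

```text
t 20.22 tcp track mm [-4.4  3.2] z 145.8 yaw -0.1805 F track [-0.7 -3.7] 1.1 T [-0.52  0.03  0.02] g -0.002
t 20.27 tcp track mm [-4.5  3.3] z 145.8 yaw -0.1805 F track [-0.2 -2.7] 0.2 T [-0.59  0.06  0.02] g -0.002
```

View pics/u1.png

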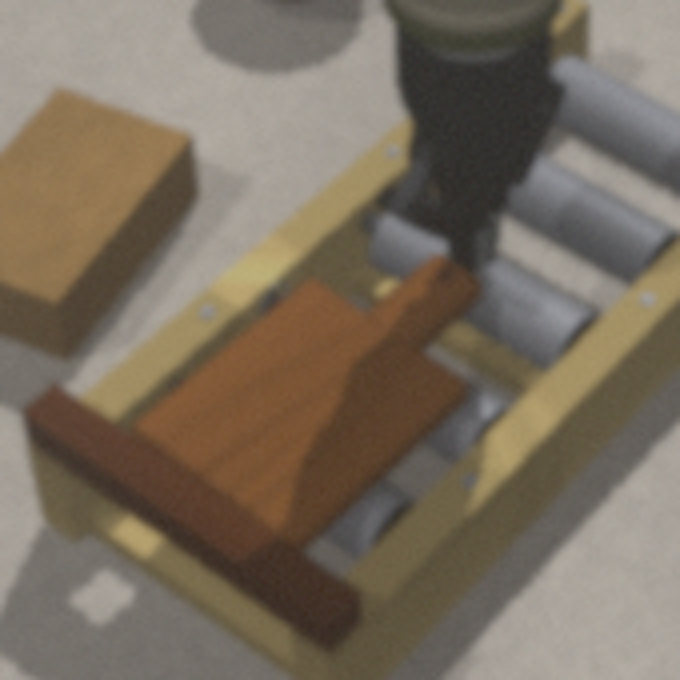

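>>> arm_command:
  moves:
    - [[1,0,-0.08,0,0],[1,0,-0.08,0,0],[1,0,0,0,0]]

```text
clock: 20.52
position: [0.5491, 0.0973, 0.1457]
ee_rot: [-0.704, 0.066, 0.704, 0.063]
ft_force: [-0.9, -13.9, 3.1]
grip_width: -0.002
```

>>> arm_command:
  moves:
    - [[1,0,0.1,0,0],[1,0,0.1,0,0],[1,0,0.3,0,0],[1,0,0.5,0,0],[1,-0.5,0.5,0,0],[1,-1,0.5,0,0],[1,-1,0.5,0,0],[1,-1,1,0,0],[1,-1,1,0,0],[1,0,1,0,0],[1,0,1,0,0],[1,0,1,0,0]]

```text
clock: 21.52
position: [0.5147, -0.0853, 0.259]
ee_rot: [0.705, -0.064, -0.704, -0.064]
ft_force: [0.2, -0.9, -0.1]
grip_width: -0.003
```

```bash
python3 - <<'E'
from st import *
st(); shot("side","u2",(180,200,400,385),3); shot("top","u3",(195,170,395,310),4);st()
E
```

```text
t 21.52 tcp track mm [  -4.9 -181.6] z 259.0 yaw -0.1802 F track [ 0.4 -0.9] -0.1 T [ 0.02 -0.   -0.  ] g -0.003
t 21.62 tcp track mm [  -4.9 -185.1] z 258.5 yaw -0.1865 F track [-0.2  0.4] -0.3 T [-0.04  0.06  0.03] g 0.003
```

View pics/u2.png

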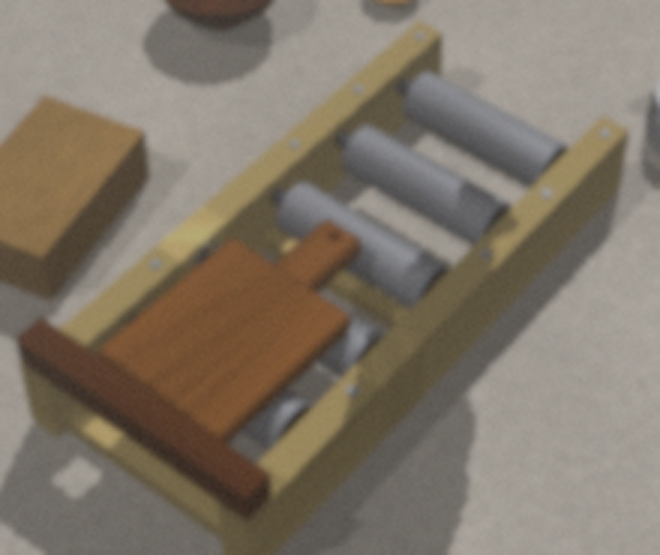

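View pics/u3.png

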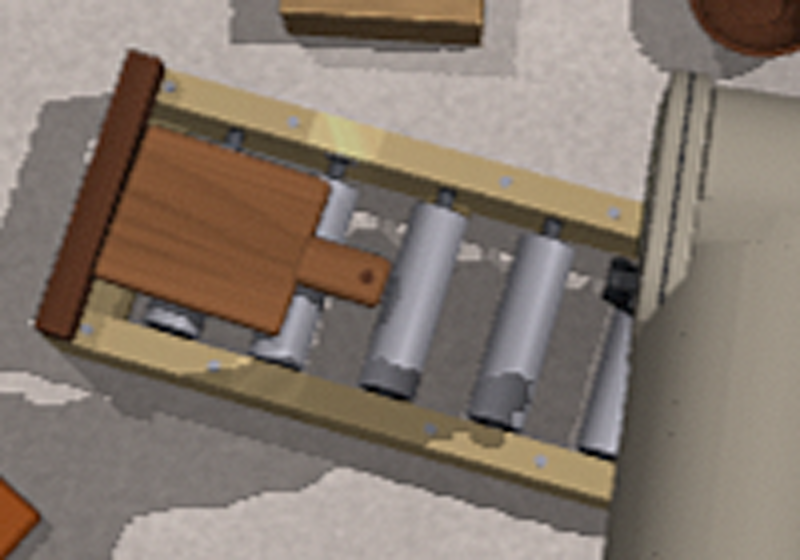

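```bash
python3 - <<'E'
from st import *
c,s=np.cos(-.18),np.sin(-.18); Rt=np.array([[c,s],[-s,c]])
q=lambda a,b:(195+a/4,170+b/4)
T=[("top",a,b) for a,b in [((55,-65,86),q(330,182)),((-55,-65,86),q(277,332)),((17,-120,86),q(390,257)),((-17,-120,86),q(378,305)),((-55,65,86),q(97,272))]]
x,r=fit(T,[.56,.22,-.18]); print(x.round(4),r.round(1).tolist(),"rel",(Rt@(x[:2]-[.5528,.0896])*1000).round(1))
shot("top","u4",(195,170,325,260),6)
a=cv2.imread("pics/u3_full.png").astype(int);b=cv2.imread("pics/u4_full.png").astype(int); print(abs(a-b)[185:260,205:295].mean())
E
```

```text
[ 0.5763  0.2258 -0.2125] [[0.7, -0.9], [0.1, 0.4], [0.8, -0.0], [-0.4, 0.1], [-1.8, 0.2]] rel [ -1.3 138.2]
1.476641975308642
```

View pics/u4.png

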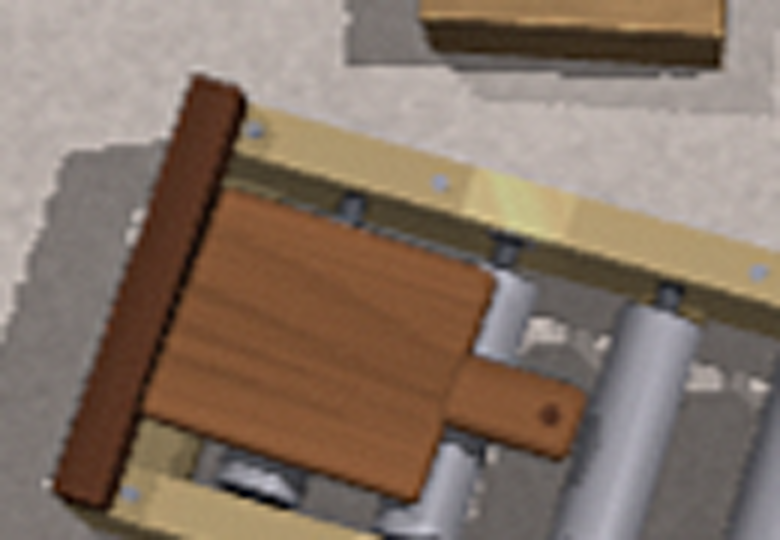

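```bash
python3 -c "
from h import *
print(manip.hand_in()); o=manip.get_obs(); print(o['clock'],o['ft_force'])"
```

```text
the job is handed in; nothing more can be done
None
the job is handed in; nothing more can be done
```

The spare roller is in the empty place, the board is up against the end stop, and the job is handed in at about 21.7 s of the 59 s. The hand-in gave no verdict.

**Roller:** I gripped it on the rest, tilted it about 16° by pressing its stub end on the near rail, and entered the sprung pin in the far bore. The pin caught on the bore's mouth at first and went in after a small move down. I pressed it in about 18 mm, levelled the roller, let it slide back and released it. After release, its axle ends and cylinder lined up with its neighbours in both pictures. The seating was judged from pictures and forces, not measured directly.

**Board:** I pushed it by the handle end over the new roller. At the stop the force rose to about 14 N, and the board stayed put when I backed off.

**Last checks from the top picture:**

| Check | Estimate | Limit |
|---|---|---|
| Front edge along the track | about 203 mm | above 198 mm |
| Off the centre line | about 1 mm | 30 mm |
| Angle to the track | about 0.03 rad | 0.1 rad |

- The board's edge lies flush along the whole stop in the picture.
- The arm was clear and touching nothing.
- The carton showed no movement in the last pictures. I did not measure the other bystanders, but the arm never touched any of them.

**Disagreement:** The two cameras placed the track 6–9 mm apart. I resolved this by comparing the pictures with the roller held in the gripper, and by the contact forces.

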